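# Fetch the pipe bush from between the jar and the canister

## Task

The pipe bush in the steel trough is hemmed in by the glass jar and the metal canister: first lift these two out and stand both on the rubber mat, then fetch the bush and seat it fully down on the mandrel's spigot. After that put the jar and the canister back in the trough, each upright on the very spot where it stood, setting the glass jar down gently. Do not knock over the jar or the canister, and leave the mug, the steel cup and the graphite paddle where they are.

Things in the scene. Friction and masses are not known exactly. Their poses are not given: they have to be found in the camera images.
- trough: Fixed bright-steel channel, 240 mm long (its y axis), 80 mm wide inside and 86 mm outside (its x axis), walls 32 mm high on the two long sides, ends open, floor 3 mm thick; four small bolted lugs at the foot of the walls outside. Jar, bush and canister stand in it in one row along y, the bush in the middle (y about 0), jar and canister about 68 mm either side of it, gaps of only 4 to 13 mm between them. Origin: centre of its underside on the bench; z up.
- mat: Fixed black rubber mat, 120 mm (its x) by 240 mm (its y), 4 mm thick with a 4 mm wide rim 6 mm high round its edge; room for two things side by side along y. Origin: centre of its underside; z up.
- mandrel: Fixed mandrel: grey round foot 84 mm across and 10 mm high with an upright steel spigot in the centre, 18 mm across, straight to 41 mm and tapering to its tip at 47 mm above the bench. Origin: centre of the underside of the foot; z up, along the spigot.
- pipe_bush: Dark steel pipe bush, a ring 23 mm high: lower flange 62 mm across up to about 13 mm, neck 52 mm across above it, plain vertical bore right through, 33 mm clear width; 0.16 kg. Seated on the mandrel its underside lies on the foot. Origin: centre of its underside; z up along the bore.
- frit_jar: Upright clear-glass jar with dark screw lid, 60 mm across, 90 mm high, about 0.36 kg. Origin: centre of its underside; z up.
- canister: Upright plain aluminium canister with a dark flat lid, 56 mm across, 112 mm high, about 0.32 kg. Origin: centre of its underside; z up.
- steel_cup: Bystander: small dark open steel cup, 66 mm across, 38 mm high. Origin: centre of its underside.
- mug: Bystander: off-white mug with handle, 82 x 114 x 94 mm high. Origin: at its underside, near the middle.
- graphite_paddle: Bystander: black graphite flat on a rod with a beech grip, lying on the bench near its front edge, 260 mm long (its y axis), 55 mm wide, 22 mm high. Origin: centre of its underside.
Mind the look-alikes: they are no part of the job. What is shaped like the mandrel but green is not meant.

How it is judged:
By the outcome, as a careful person would: the job done as asked, in the order asked, and still so for the second after the job is handed in, with the robot touching nothing.
It also fails if it takes over 131 s, if anything falls off the work surface, if the arm or the gripper's body presses on something with over 40 N, if the wrist force passes 120 N, or if a joint passes its speed limit or range.

## Robot

A 6-joint arm with a two-finger parallel gripper is mounted at the origin on a cart in front of the work surface, level with it; the furniture and walls round the work are solid. World frame = base frame: x ahead of the robot, y to its left, z up, the work surface at z = 0. Lengths are in m, angles in rad, forces in N, time in s.
With the tool pointing down it reaches from about 0.225 to 0.875 m from the base axis. Payload 3.4 kg.
Tool frame: the origin (TCP) lies at the very end of the fingers, on their centre line; the grasp point (between the pads) lies 19 mm behind it; z points along the fingers, x is the direction in which the jaws open and shut, and the axes are right-handed (so a half turn about z gives the same grasp; the last joint's range is limited). The gripper opens to 85 mm and grips with 20 to 120 N. Pads are 22 mm wide; open, the fingers measure 114 mm over their backs; the gripper's body (76 mm by 85 mm) begins 54 mm behind the grasp point. The pads swing forward as they close: fully open they stand 13 mm farther back than shut.
Start: joints at [1.168, 0.276, 1.505, -0, 1.361, -0.121], TCP at [0.16, 0.552, 0.231] pointing down, gripper open.
Joint ranges: [-2.89, 2.89], [-0.75, 2.08], [0.22, 2.7], [-1.18, 4.32], [0.11, 2.71], [-2.7, 2.7]. Speed limits (rad/s): [2.57, 2.57, 3.14, 3.14, 3.14, 3.14].

## Interface

Orientations are given as a unit quaternion [w, x, y, z].
In Python, from rig import manip gives the robot as it stands.
- The arm moves only by the tool carry_out, never from a script. Its argument "series" is a list of rows, each a list of 2 entries, a list of its own where there are three numbers: the shift along the tool's x, y, z in mm, then the turn about the tool's z in degrees. A call has 1 to 10 rows; each row shifts and turns the pose as measured when the row begins, along the tool's axes as they then stand; what a row does not reach is not made up. A row lasts 1/12 s, in which the tool goes at most 41.7 mm and 7.16 degrees, less where a joint would pass 70% of its speed; a pose out of reach is approached as far as the arm can. A call is refused whole if a number of a shift passes 41.7 or a number of a turn 7.16, either way. A call with a gripper value outside its range is refused whole. "fingers" is the finger opening in mm, from 0 to 85.4, set as the call begins (left out, the last holds). The fingers move at their own pace and stop on an object; "squeeze" is the grip in N (left out, the last holds). Time passes only in rows, so rows that do not move let the fingers close. It gives the time, the measured TCP pose, the force and the opening at its end, in the units of the state.
- manip.get_state(): the state, without advancing time (a new reading comes with each control period).
- manip.get_image(name): name is "scene" or "side" or "wrist"; returns a dict with "frame" (480x640x3 uint8, blue, green, red), "K" (3x3 intrinsics, pixels), "rvec" (rotation vector, rad) and "tvec" (3), from world to camera coordinates, as OpenCV has them; the wrist camera has in their place "mount" (4x4, takes a point from camera to tool coordinates, whose origin is the TCP and whose axes are the tool frame's). Camera axes: x right, y down, z forward; pixel columns grow to the right and rows downward; lengths in m; the calibration is good to about 2 mm. A picture is of the moment at which its call begins: read the wrist's pose just before it. There is no depth.
- manip.sign_off(): hands the job in, once; it reports no verdict.
The state is a dict: "clock": time; "qpos": joint angles; "qd": joint speeds; "effort": joint torques, N m; "position": TCP position; "ee_rot": TCP orientation; "contact_force": force on the tool from outside, world axes, zero at the start; "moment": the same for the moment, N m; "width": finger opening in m.
Only numpy, scipy, OpenCV 4.12 (cv2) and the standard library are available. Lean on these libraries where they do the work, as an engineer would, in place of code of your own. Each camera call takes 0.05 s, during which the arm holds its last target. There are 200 camera calls.

## Working session

There is one attempt and no reset: what is moved stays moved. The work goes in short steps, Python scripts to look and compute and a tool call to move; the robot and the scene stay as the last step left them, time stands still between calls to the robot, and variables do not carry over. Pictures are saved under pics/ and viewed, about 12 in all and at most 16, crops included, and the job is handed in when it is done.

Besides the shell and the picture viewer there is one more tool, called after "Emit:" by a JSON object that holds its "method" and its "body", one argument or row to a line. carry_out: Moves the arm, as the interface text tells. Its arguments: {"type":"object","properties":{"series":{"type":"array","items":{"type":"array"}},"fingers":{"type":"number"},"squeeze":{"type":"number"}},"required":["series"]}

```bash
ls; mkdir -p pics; cat > h.py <<'E'
import numpy as np, cv2
from scipy.spatial.transform import Rotation as R
from rig import manip
def tool():
    s=manip.get_state(); q=s['ee_rot']
    return np.array(s['position']), R.from_quat([q[1],q[2],q[3],q[0]]).as_matrix(), s
def shot(name,fn=None):
    p,T,s=tool(); im=manip.get_image(name); K=np.array(im['K'])
    if name=='wrist':
        M=np.array(im['mount']); Rc=T@M[:3,:3]; c=T@M[:3,3]+p
    else:
        Rm=cv2.Rodrigues(np.array(im['rvec'],float))[0]; Rc=Rm.T; c=-Rm.T@np.array(im['tvec']).ravel()
    if fn: cv2.imwrite('pics/'+fn,im['frame']); np.savez('pics/'+fn+'.npz',K=K,Rc=Rc,c=c)
    return im['frame'],K,Rc,c
def load(fn):
    d=np.load('pics/'+fn+'.npz'); return d['K'],d['Rc'],d['c']
def onplane(uv,z,K,Rc,c):
    uv=np.atleast_2d(np.array(uv,float)); d=np.c_[uv,np.ones(len(uv))]@np.linalg.inv(K).T@Rc.T
    return c+d*((z-c[2])/d[:,2])[:,None]
def proj(P,K,Rc,c):
    q=(np.atleast_2d(P)-c)@Rc@K.T; return q[:,:2]/q[:,2:]
E
python3 - <<'E'
from h import *
p,T,s=tool(); print(s); print(T.round(3))
for n in ('scene','side','wrist'):
    f,K,Rc,c=shot(n,n+'0.png'); print(n,c.round(3),Rc[:,2].round(2),K[0,0])
E
```

```text
pics
{'clock': 0.0, 'qpos': array([ 1.16798178e+00,  2.76646687e-01,  1.50614803e+00,  9.98376465e-06,
        1.36073335e+00, -1.21012930e-01]), 'qd': array([ 0.00022233, -0.00035379, -0.00254573, -0.00077839, -0.00075023,
       -0.00031732]), 'effort': array([ 9.36043361e-04, -4.16760170e+01, -2.45808291e+01,  8.20377409e-05,
        1.07548750e-02, -3.30263083e-05]), 'position': array([0.15969422, 0.5518138 , 0.23040433]), 'ee_rot': array([ 4.79530443e-04,  7.99402108e-01,  6.00795583e-01, -8.40554684e-04]), 'contact_force': array([ 0.67791796,  0.67958511, -0.45219994]), 'moment': array([-0.00390739,  0.00124356,  0.01811883]), 'width': 0.08512541274894819}
[[ 0.278  0.961 -0.001]
 [ 0.961 -0.278 -0.002]
 [-0.002 -0.    -1.   ]]
scene [-0.126  0.937  0.962] [ 0.45 -0.64 -0.62] 529.1931911829486
side [ 0.383 -1.435  0.69 ] [ 0.1   0.9  -0.41] 621.0422917587091
wrist [0.088 0.572 0.374] [ 0.28 -0.08 -0.96] 335.58874993865965
```

View pics/scene0.png

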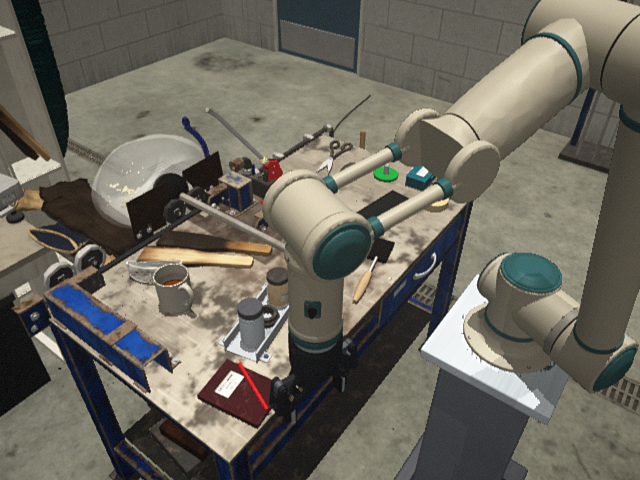

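View pics/side0.png

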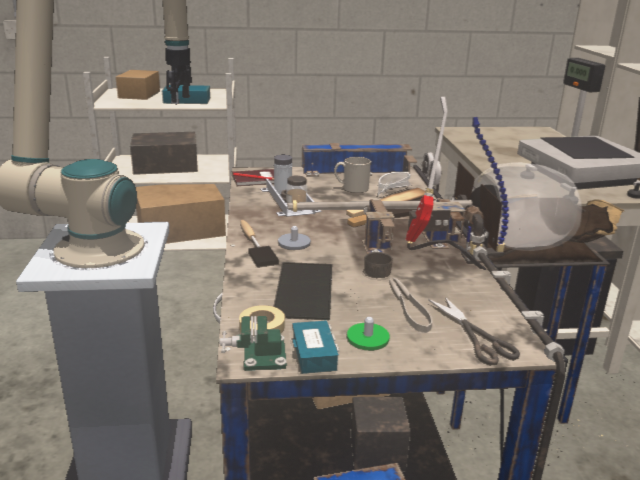

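Scene view: trough near (255,335) with the tall grey canister (250,325) at its far-left end and the jar (277,285) nearer. Side view: mandrel at (294,238), mat at (304,290), steel cup at (378,264), green decoy at (368,335), paddle at (262,250).

```bash
python3 - <<'E'
from h import *
k=load('side0.png.npz'.replace('.npz',''))
for n,uv,z in [('mandrel foot',(294,240),.01),('tip',(294,228),.047),('mat c',(304,291),.004),('matTL',(283,264),.004),('matTR',(332,264),.004),('matBL',(276,314),.004),('matBR',(330,318),.004),('cup',(378,264),.02),('jarlid',(297,180),.09),('canlid',(283,158),.112),('mug',(357,175),.047),('paddle',(262,256),.01),('green',(368,337),.01)]:
    print(n,onplane(uv,z,*k).round(3)[0])
k=load('scene0.png')
for n,uv,z in [('can lid',(250,304),.112),('jar lid',(278,273),.09),('mug',(172,290),.047),('bush',(271,317),.02)]:
    print(n,onplane(uv,z,*k).round(3)[0])
E
```

```text
mandrel foot [0.486 0.004 0.01 ]
tip [ 0.485 -0.003  0.047]
mat c [ 0.491 -0.247  0.004]
matTL [ 0.451 -0.116  0.004]
matTR [ 0.569 -0.122  0.004]
matBL [ 0.426 -0.338  0.004]
matBR [ 0.535 -0.36   0.004]
cup [ 0.673 -0.158  0.02 ]
jarlid [0.509 0.235 0.09 ]
canlid [0.476 0.372 0.112]
mug [0.71  0.396 0.047]
paddle [ 0.402 -0.083  0.01 ]
green [ 0.599 -0.442  0.01 ]
can lid [0.476 0.368 0.112]
jar lid [0.508 0.236 0.09 ]
mug [0.705 0.403 0.047]
bush [0.473 0.308 0.02 ]
```

View pics/wrist0.png

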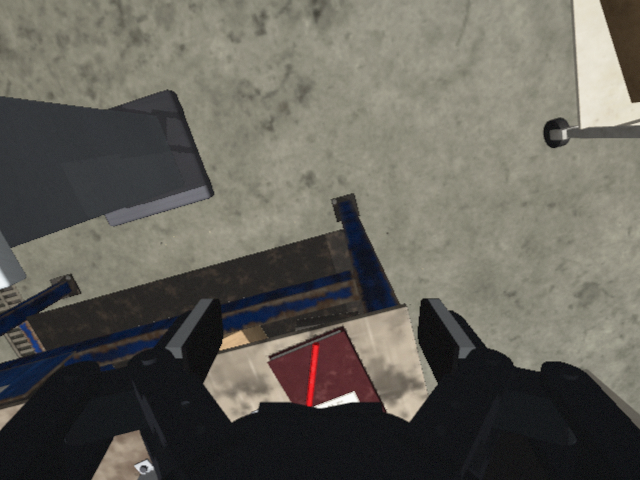

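```bash
cat >> h.py <<'E'
def yaw(T): return np.degrees(np.arctan2(T[1,0],T[0,0]))
def plan(x,y,z,a=None,start=None,vmax=36,amax=6.5,n=None):
    """rows from the present pose to x,y,z (m) with tool x at world yaw a (deg)"""
    p,T,s=tool(); y0=yaw(T)
    if start: p=np.array(start[:3]); y0=start[3]
    a=y0 if a is None else a
    d=(np.array([x,y,z])-p)*1000; t=y0-a
    n=n or int(max(1,np.ceil(np.linalg.norm(d)/vmax),np.ceil(abs(t)/amax)))
    rows=[]
    for i in range(n):
        b=np.radians(y0-t*i/n); e=d/n
        rows.append([[round(np.cos(b)*e[0]+np.sin(b)*e[1],1),round(np.sin(b)*e[0]-np.cos(b)*e[1],1),round(-e[2],1)],round(t/n,1)])
    print('n',n); 
    for i in range(0,n,10): print(str(rows[i:i+10]).replace(' ',''))
def st():
    p,T,s=tool(); print('t',round(s['clock'],2),'p',p.round(4),'yaw',round(yaw(T),2),'z',T[:,2].round(4),'F',np.round(s['contact_force'],1),'w',round(s['width'],4))
E
python3 -c "
from h import *
plan(.485,.31,.27,14,n=11)"
```

```text
n 11
[[[np.float64(-12.9),np.float64(34.5),np.float64(-3.6)],np.float64(5.4)],[[np.float64(-9.6),np.float64(35.6),np.float64(-3.6)],np.float64(5.4)],[[np.float64(-6.2),np.float64(36.3),np.float64(-3.6)],np.float64(5.4)],[[np.float64(-2.7),np.float64(36.8),np.float64(-3.6)],np.float64(5.4)],[[np.float64(0.8),np.float64(36.8),np.float64(-3.6)],np.float64(5.4)],[[np.float64(4.3),np.float64(36.6),np.float64(-3.6)],np.float64(5.4)],[[np.float64(7.8),np.float64(36.0),np.float64(-3.6)],np.float64(5.4)],[[np.float64(11.1),np.float64(35.1),np.float64(-3.6)],np.float64(5.4)],[[np.float64(14.4),np.float64(33.9),np.float64(-3.6)],np.float64(5.4)],[[np.float64(17.6),np.float64(32.4),np.float64(-3.6)],np.float64(5.4)]]
[[[np.float64(20.6),np.float64(30.6),np.float64(-3.6)],np.float64(5.4)]]
```

Emit:
{"method": "carry_out", "body": {
  "series": [
    [[-13,34,-4],5.4],
    [[-10,36,-4],5.4],
    [[-6,36,-4],5.4],
    [[-3,37,-4],5.4],
    [[1,37,-4],5.4],
    [[4,37,-4],5.4],
    [[8,36,-4],5.4],
    [[11,35,-4],5.4],
    [[14,34,-4],5.4],
    [[18,32,-4],5.4]
  ],
  "fingers": 85,
  "squeeze": 40
}}

```text
clock: 0.98
position: [0.4564, 0.3226, 0.2664]
ee_rot: [0.001, 0.987, 0.158, -0.005]
contact_force: [0.4, 0.3, 0.1]
width: 0.0851
```

Emit:
{"method": "carry_out", "body": {
  "series": [
    [[25,18,0],4.2],
    [[0,0,0],0],
    [[0,0,0],0]
  ]
}}

```text
clock: 1.23
position: [0.4935, 0.3067, 0.2658]
ee_rot: [0.003, 0.994, 0.113, -0.003]
contact_force: [-0.8, -0.1, -0.2]
width: 0.0847
```

```bash
sed -i 's/round(\([^,]*\(([^()]*)[^,]*\)*\),1)/float(&)/g' h.py; python3 - <<'E'
from h import *
st(); f,K,Rc,c=shot('wrist','w1.png'); print(c.round(3))
E
grep -n 'rows.append' h.py
```

```text
33:        rows.append([[float(round(np.cos(b)*e[0]+np.sin(b)*e[1],1)),float(round(np.sin(b)*e[0]-np.cos(b)*e[1],1)),float(round(-e[2],1))],float(round(t/n,1))])Traceback (most recent call last):
  File "<stdin>", line 2, in <module>
  File "h.py", line 37, in st
    p,T,s=tool(); print('t',round(s['clock'],2),'p',p.round(4),'yaw',round(yaw(T),2),'z',T[:,2].round(4),'F',np.float(round(s['contact_force'],1)),'w',round(s['width'],4))
                                                                                                             ^^^^^^^^
    raise AttributeError(__former_attrs__[attr], name=None)
AttributeError: module 'numpy' has no attribute 'float'.
`np.float` was a deprecated alias for the builtin `float`. To avoid this error in existing code, use `float` by itself. Doing this will not modify any behavior and is safe. If you specifically wanted the numpy scalar type, use `np.float64` here.
The aliases was originally deprecated in NumPy 1.20; for more details and guidance see the original release note at:
    https://numpy.org/devdocs/release/1.20.0-notes.html#deprecations
```

```bash
sed -i "s/np.float(round(s\['contact_force'\],1))/np.round(s['contact_force'],1)/" h.py; python3 - <<'E'
from h import *
st(); f,K,Rc,c=shot('wrist','w1.png'); print(c.round(3))
E
```

```text
t 1.23 p [0.4935 0.3067 0.2658] yaw 13.01 z [-0.0061 -0.0062 -1.    ] F [-0.8 -0.1 -0.2] w 0.0847
[0.477 0.379 0.409]
```

View pics/w1.png

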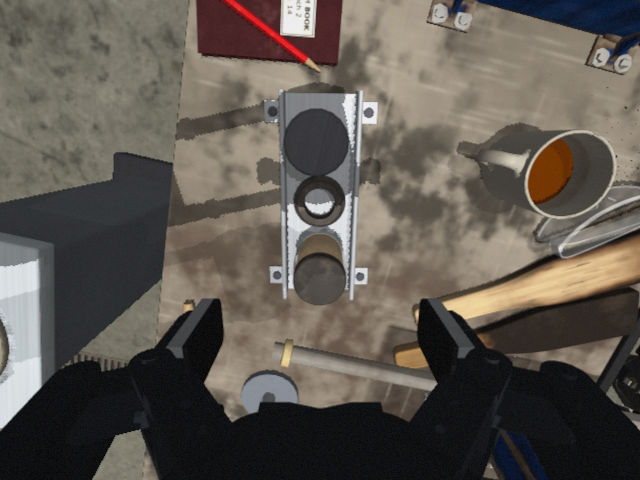

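Wrist view: canister lid (317,142), bush bore (320,200), jar lid (318,278), mandrel foot (269,392), mug at right; a horizontal rod end near (285,352) that could be an obstacle — I'll locate it by two views.

```bash
cat >> h.py <<'E'
def tri(uv1,k1,uv2,k2):
    def ray(uv,k): 
        d=k[1]@np.linalg.inv(k[0])@[uv[0],uv[1],1]; return k[2],d/np.linalg.norm(d)
    (a,u),(b,v)=ray(uv1,k1),ray(uv2,k2)
    s,t=np.linalg.lstsq(np.c_[u,-v],b-a,rcond=None)[0]
    return (a+s*u+b+t*v)/2, np.linalg.norm(a+s*u-b-t*v)
def blobs(g,lo,hi,box,amin=300):
    x0,y0,x1,y1=box; m=cv2.inRange(g,lo,hi); mm=np.zeros_like(m); mm[y0:y1,x0:x1]=m[y0:y1,x0:x1]
    mm=cv2.morphologyEx(mm,cv2.MORPH_OPEN,np.ones((3,3),np.uint8))
    return [c for c in cv2.findContours(mm,cv2.RETR_EXTERNAL,cv2.CHAIN_APPROX_NONE)[0] if cv2.contourArea(c)>amin]
E
python3 - <<'E'
from h import *
k=load('w1.png'); f=cv2.imread('pics/w1.png'); s=load('side0.png'); fs=cv2.imread('pics/side0.png')
print('rod tip',tri((285,352),k,(295,205),s)); print('rod along',onplane([(285,352),(420,376)],.05,*k).round(3))
hsv=cv2.cvtColor(f,cv2.COLOR_BGR2HSV); 
for u,v in [(317,142),(318,278),(320,180),(320,200),(340,200),(318,235),(300,240),(269,385)]: print((u,v),f[v,u])
for z in (.112,.09,.02,.01,.0): pass
print('can',onplane((317,142),.112,*k),'jar',onplane((318,278),.09,*k),'bush',onplane((320,202),.026,*k),'mandrel',onplane((270,392),.01,*k))
print('trough wall', onplane([(281,92),(360,92),(285,298),(353,298)],.032,*k).round(4))
g=cv2.cvtColor(f,cv2.COLOR_BGR2GRAY)
cv2.imwrite('pics/w1c.png',cv2.resize(f[80:310,230:410],None,fx=2.6,fy=2.6,interpolation=cv2.INTER_NEAREST))
cv2.imwrite('pics/s0c.png',cv2.resize(fs[140:260,230:400],None,fx=4,fy=4,interpolation=cv2.INTER_NEAREST))
E
```

```text
rod tip (array([0.4927946 , 0.12210353, 0.05894615]), np.float64(0.005721640912205347))
rod along [[0.49  0.116 0.05 ]
 [0.666 0.12  0.05 ]]
(317, 142) [64 60 60]
(318, 278) [76 80 85]
(320, 180) [37 38 41]
(320, 200) [125 121 119]
(340, 200) [47 51 56]
(318, 235) [58 77 90]
(300, 240) [92 89 89]
(269, 385) [154 145 139]
can [[0.4738775  0.37261966 0.112     ]] jar [[0.50462473 0.2407908  0.09      ]] bush [[0.49108792 0.30656726 0.026     ]] mandrel [[0.48370445 0.0146941  0.01      ]]
trough wall [[0.4256 0.411  0.032 ]
 [0.5053 0.4293 0.032 ]
 [0.4756 0.1799 0.032 ]
 [0.558  0.1992 0.032 ]]
```

View pics/w1c.png

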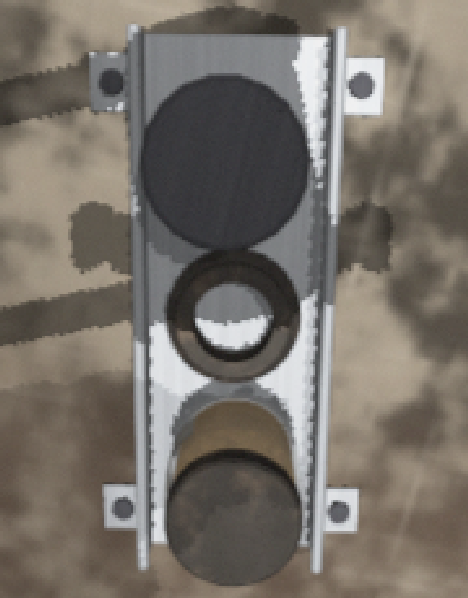

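View pics/s0c.png

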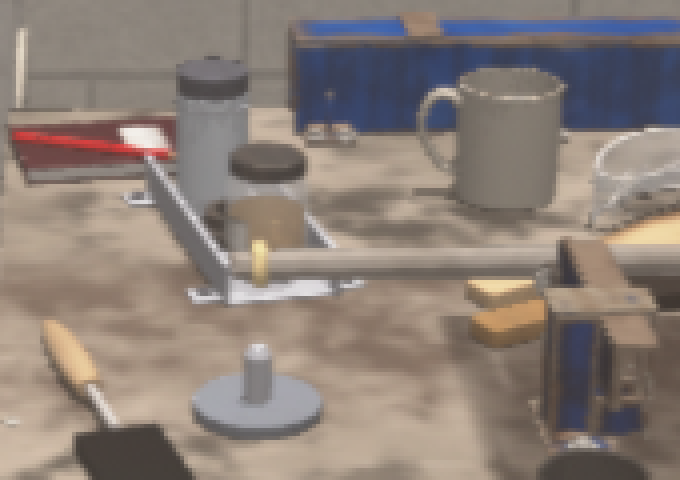

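```bash
python3 - <<'E'
from h import *
k=load('w1.png')
print('can',onplane((316.7,142.1),.112,*k).round(4),'jar',onplane((320.2,279),.09,*k).round(4),'bush',onplane((319.8,201.5),.02,*k).round(4))
x,y=onplane((316.7,142.1),.112,*k)[0,:2]
plan(x,y,.18,13.3); plan(x,y,.055,13.3,start=(x,y,.18,13.3))
E
```

```text
can [[0.4736 0.3725 0.112 ]] jar [[0.5071 0.2402 0.09  ]] bush [[0.4909 0.306  0.02  ]]
n 4
[[[-1.2,-17.1,21.4],-0.1],[[-1.1,-17.1,21.4],-0.1],[[-1.1,-17.1,21.4],-0.1],[[-1.1,-17.1,21.4],-0.1]]
n 4
[[[0.0,0.0,31.2],0.0],[[0.0,0.0,31.2],0.0],[[0.0,0.0,31.2],0.0],[[0.0,0.0,31.2],0.0]]
```

Emit:
{"method": "carry_out", "body": {
  "series": [
    [[-1,-17,21],0],
    [[-1,-17,21],0],
    [[-1,-17,21],0],
    [[-1,-17,21],0],
    [[0,0,0],0]
  ]
}}

```text
clock: 1.7
position: [0.4689, 0.3761, 0.1796]
ee_rot: [0.002, 0.993, 0.116, -0.002]
contact_force: [-0.9, 0.0, 0.1]
width: 0.0849
```

```bash
python3 - <<'E'
from h import *
st(); plan(.4736,.3725,.055,13.3,n=6)
E
```

```text
t 1.7 p [0.4689 0.3761 0.1796] yaw 13.37 z [-0.0043 -0.0046 -1.    ] F [-0.9  0.   0.1] w 0.0849
n 6
[[[0.6,0.8,20.8],0.0],[[0.6,0.8,20.8],0.0],[[0.6,0.8,20.8],0.0],[[0.6,0.8,20.8],0.0],[[0.6,0.8,20.8],0.0],[[0.6,0.8,20.8],0.0]]
```

Emit:
{"method": "carry_out", "body": {
  "series": [
    [[1,1,21],0],
    [[1,1,21],0],
    [[1,1,21],0],
    [[1,1,21],0],
    [[1,1,21],0],
    [[0,0,15],0],
    [[0,0,0],0],
    [[0,0,0],0]
  ]
}}

```text
clock: 2.37
position: [0.4673, 0.3768, 0.0613]
ee_rot: [0.002, 0.992, 0.127, -0.001]
contact_force: [-0.4, 0.3, 1.4]
width: 0.0851
```

Emit:
{"method": "carry_out", "body": {
  "series": [
    [[5,6,6],1],
    [[0,0,0],0],
    [[0,0,0],0]
  ]
}}

```text
clock: 2.62
position: [0.475, 0.3732, 0.0585]
ee_rot: [0.001, 0.993, 0.119, 0.001]
contact_force: [0.2, -0.1, 0.1]
width: 0.085
```

Emit:
{"method": "carry_out", "body": {
  "series": [
    [[-1.5,0.5,3],0],
    [[0,0,0],0],
    [[0,0,0],0]
  ]
}}

```text
clock: 2.87
position: [0.4752, 0.3729, 0.0577]
ee_rot: [-0.0, 0.993, 0.118, 0.004]
contact_force: [1.1, 0.9, -0.3]
width: 0.0849
```

Emit:
{"method": "carry_out", "body": {
  "series": [
    [[0,0,0],0],
    [[0,0,0],0],
    [[0,0,0],0],
    [[0,0,0],0],
    [[0,0,0],0],
    [[0,0,0],0],
    [[0,0,0],0],
    [[0,0,0],0]
  ],
  "fingers": 45,
  "squeeze": 45
}}

```text
clock: 3.53
position: [0.4747, 0.3728, 0.0586]
ee_rot: [-0.0, 0.993, 0.118, 0.003]
contact_force: [-0.7, 0.2, -0.8]
width: 0.055
```

```bash
python3 - <<'E'
from h import *
st()
E
```

```text
t 3.53 p [0.4747 0.3728 0.0586] yaw 13.6 z [ 6.8e-03  9.0e-04 -1.0e+00] F [-0.7  0.2 -0.8] w 0.055
```

Emit:
{"method": "carry_out", "body": {
  "series": [
    [[0,0,-12],0],
    [[0,0,-25],0],
    [[0,0,-35],0],
    [[0,0,-35],0],
    [[0,0,-35],0],
    [[-4,17,-10],0],
    [[-8,35,0],0],
    [[-8,35,0],0],
    [[-8,35,0],0],
    [[-8,35,0],0]
  ]
}}

```text
clock: 4.37
position: [0.472, 0.2122, 0.2077]
ee_rot: [0.001, 0.992, 0.124, -0.005]
contact_force: [0.6, 0.1, -4.4]
width: 0.0548
```

```bash
python3 - <<'E'
from h import *
st(); plan(.488,-.288,.2,13)
f,K,Rc,c=shot('wrist','w2.png')
E
```

```text
t 4.37 p [0.472  0.2122 0.2077] yaw 14.22 z [-0.0087 -0.0035 -1.    ] F [ 0.6  0.1 -4.4] w 0.0548
n 14
[[[-7.7,34.9,0.5],0.1],[[-7.6,34.9,0.5],0.1],[[-7.6,34.9,0.5],0.1],[[-7.5,34.9,0.5],0.1],[[-7.5,35.0,0.5],0.1],[[-7.4,35.0,0.5],0.1],[[-7.4,35.0,0.5],0.1],[[-7.3,35.0,0.5],0.1],[[-7.2,35.0,0.5],0.1],[[-7.2,35.0,0.5],0.1]]
[[[-7.1,35.0,0.5],0.1],[[-7.1,35.0,0.5],0.1],[[-7.0,35.0,0.5],0.1],[[-7.0,35.1,0.5],0.1]]
```

Emit:
{"method": "carry_out", "body": {
  "series": [
    [[-7,35,0],0],
    [[-7,35,0],0],
    [[-7,35,0],0],
    [[-7,35,0],0],
    [[-7,35,0],0],
    [[-7,35,0],0],
    [[-7,35,0],0],
    [[-7,35,0],0],
    [[-7,35,0],0],
    [[-7,35,0],0]
  ]
}}

```text
clock: 5.25
position: [0.4818, -0.1584, 0.2024]
ee_rot: [0.001, 0.992, 0.124, -0.012]
contact_force: [0.9, 0.6, -4.0]
width: 0.0548
```

```bash
python3 - <<'E'
from h import *
st(); plan(.488,-.288,.2,13)
f,K,Rc,c=shot('wrist','w2.png')
E
```

```text
t 5.25 p [ 0.4818 -0.1584  0.2024] yaw 14.28 z [-0.0244 -0.0053 -0.9997] F [ 0.9  0.6 -4. ] w 0.0548
n 4
[[[-6.5,31.8,0.6],0.3],[[-6.3,31.8,0.6],0.3],[[-6.1,31.8,0.6],0.3],[[-6.0,31.9,0.6],0.3]]
```

View pics/w2.png

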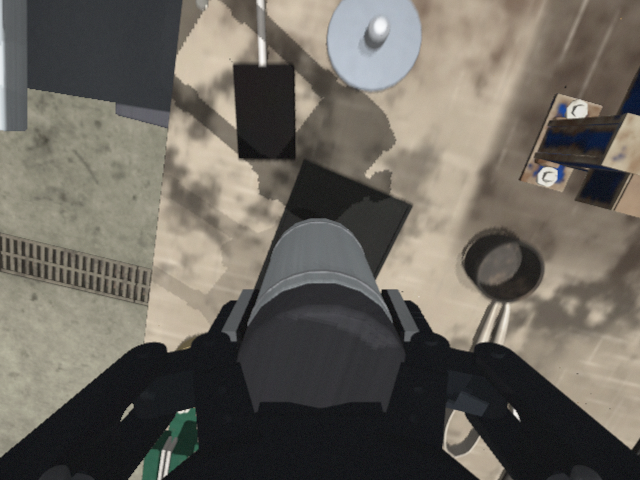

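Wrist view: the held canister, mat's near edge corners at (305,160) and (411,205), mandrel foot centre (374,42), cup (502,265), paddle blade (266,112).

```bash
python3 - <<'E'
from h import *
k=load('w2.png'); a,b=onplane([(305,160),(411,205)],.006,*k)[:,:2]; print(a,b,np.linalg.norm(b-a))
u=(b-a)/np.linalg.norm(b-a); v=np.array([-u[1],u[0]]); m=(a+b)/2
print('yaw',np.degrees(np.arctan2(u[1],u[0])),'c',m-.12*v,'can',m-.177*v,'jar',m-.065*v)
print('mandrel',onplane((374,42),.01,*k),onplane((378,20),.047,*k)); print(onplane([(266,112)],.01,*k))
c=m-.177*v; plan(c[0],c[1],.2,13,n=5)
E
```

```text
[ 0.44923754 -0.11324175] [ 0.56469463 -0.12994345] 0.11665884595466236
yaw -8.231152350257322 c [ 0.48978604 -0.24035643] can [ 0.48162551 -0.29676924] jar [ 0.49766023 -0.18592301]
mandrel [[0.48489537 0.00119671 0.01      ]] [[0.48146271 0.00675065 0.047     ]]
[[ 0.40348922 -0.07916717  0.01      ]]
n 5
[[[-6.6,25.1,0.5],0.2],[[-6.5,25.1,0.5],0.2],[[-6.4,25.2,0.5],0.2],[[-6.3,25.2,0.5],0.2],[[-6.2,25.2,0.5],0.2]]
```

Emit:
{"method": "carry_out", "body": {
  "series": [
    [[-7,25,0],0],
    [[-7,25,0],0],
    [[-6,25,0],0],
    [[-6,25,0],0],
    [[-6,25,0],0],
    [[0,0,10],0],
    [[0,0,30],0],
    [[0,0,30],0],
    [[0,0,20],0],
    [[0,0,5],0]
  ]
}}

```text
clock: 6.13
position: [0.4781, -0.3058, 0.0985]
ee_rot: [0.004, 0.993, 0.117, -0.015]
contact_force: [-0.2, 0.7, -4.2]
width: 0.0549
```

```bash
python3 - <<'E'
from h import *
st(); plan(.4816,-.2968,.07,13,n=2)
E
```

```text
t 6.13 p [ 0.4781 -0.3058  0.0985] yaw 13.46 z [-0.0287 -0.0109 -0.9995] F [-0.2  0.7 -4.2] w 0.0549
n 2
[[[2.8,-4.0,14.2],0.2],[[2.7,-4.0,14.2],0.2]]
```

Emit:
{"method": "carry_out", "body": {
  "series": [
    [[3,-4,13],0],
    [[2,-3,12],0],
    [[0,0,5],0],
    [[0,0,0],0],
    [[0,0,0],0]
  ]
}}

```text
clock: 6.55
position: [0.4797, -0.2952, 0.0645]
ee_rot: [0.001, 0.993, 0.117, -0.017]
contact_force: [0.2, -0.3, -3.0]
width: 0.055
```

```bash
python3 - <<'E'
from h import *
st()
E
```

```text
t 6.55 p [ 0.4797 -0.2952  0.0645] yaw 13.48 z [-0.0342 -0.0063 -0.9994] F [ 0.2 -0.3 -3. ] w 0.055
```

Emit:
{"method": "carry_out", "body": {
  "series": [
    [[0,0,3],0],
    [[0,0,2],0],
    [[0,0,1.5],0],
    [[0,0,1.5],0]
  ]
}}

```text
clock: 6.88
position: [0.4814, -0.2968, 0.0603]
ee_rot: [0.003, 0.993, 0.117, -0.015]
contact_force: [-3.4, 2.3, 9.8]
width: 0.0553
```

Contact (+9.8 N); release.

Emit:
{"method": "carry_out", "body": {
  "series": [
    [[0,0,0],0],
    [[0,0,0],0],
    [[0,0,0],0],
    [[0,0,0],0],
    [[0,0,0],0],
    [[0,0,0],0]
  ],
  "fingers": 85
}}

```text
clock: 7.38
position: [0.4842, -0.2996, 0.0641]
ee_rot: [0.007, 0.993, 0.117, -0.012]
contact_force: [-0.7, 0.3, 0.7]
width: 0.0851
```

```bash
python3 - <<'E'
from h import *
st()
E
```

```text
t 7.38 p [ 0.4842 -0.2996  0.0641] yaw 13.45 z [-0.0217 -0.0169 -0.9996] F [-0.7  0.3  0.7] w 0.0851
```

Emit:
{"method": "carry_out", "body": {
  "series": [
    [[0,0,-15],0],
    [[0,0,-35],0],
    [[0,0,-38],0],
    [[0,0,-35],0],
    [[0,0,-12],0],
    [[8,-34,0],0],
    [[9,-37,0],0],
    [[9,-37,0],0],
    [[9,-37,0],0],
    [[9,-37,0],0]
  ]
}}

```text
clock: 8.22
position: [0.4906, -0.1131, 0.2022]
ee_rot: [0.01, 0.994, 0.111, -0.01]
contact_force: [1.3, 1.0, -0.6]
width: 0.0849
```

Emit:
{"method": "carry_out", "body": {
  "series": [
    [[9,-37,0],0],
    [[9,-37,0],0],
    [[9,-37,0],0],
    [[9,-37,0],0],
    [[9,-37,0],0],
    [[9,-37,0],0],
    [[9,-37,0],0],
    [[7,-30,0],0],
    [[0,0,0],0]
  ]
}}

```text
clock: 8.97
position: [0.4929, 0.2052, 0.1966]
ee_rot: [0.008, 0.994, 0.113, -0.007]
contact_force: [1.5, 0.1, 0.8]
width: 0.0848
```

```bash
python3 - <<'E'
from h import *
st(); plan(.5071,.2402,.1,13.3,n=4)
f,K,Rc,c=shot('wrist','w3.png')
E
```

```text
t 8.97 p [0.4929 0.2052 0.1966] yaw 12.91 z [-0.0112 -0.0173 -0.9998] F [1.5 0.1 0.8] w 0.0848
n 4
[[[5.4,-7.7,24.1],-0.1],[[5.4,-7.7,24.1],-0.1],[[5.4,-7.7,24.1],-0.1],[[5.4,-7.7,24.1],-0.1]]
```

Emit:
{"method": "carry_out", "body": {
  "series": [
    [[6,-8,24],0],
    [[6,-8,24],0],
    [[5,-8,24],0],
    [[5,-7,24],0],
    [[0,0,0],0],
    [[0,0,0],0]
  ]
}}

```text
clock: 9.52
position: [0.5091, 0.2322, 0.0988]
ee_rot: [0.012, 0.994, 0.112, -0.004]
contact_force: [0.6, -0.0, 0.9]
width: 0.085
```

```bash
python3 - <<'E'
from h import *
st(); plan(.5071,.2402,.055,13.3,n=3)
E
```

```text
t 9.52 p [0.5091 0.2322 0.0988] yaw 12.91 z [-0.0058 -0.0239 -0.9997] F [ 0.6 -0.   0.9] w 0.085
n 3
[[[-0.0,-2.7,14.6],-0.1],[[-0.0,-2.7,14.6],-0.1],[[-0.0,-2.7,14.6],-0.1]]
```

Emit:
{"method": "carry_out", "body": {
  "series": [
    [[0,-5,15],-0.5],
    [[0,-4,15],0],
    [[0,-3,13],0],
    [[0,0,0],0],
    [[0,0,0],0]
  ]
}}

```text
clock: 9.93
position: [0.5103, 0.2382, 0.0615]
ee_rot: [0.012, 0.993, 0.115, -0.0]
contact_force: [-0.3, 1.2, -0.1]
width: 0.085
```

```bash
python3 - <<'E'
from h import *
st(); plan(.5071,.2402,.053,13.3,n=1)
E
```

```text
t 9.93 p [0.5103 0.2382 0.0615] yaw 13.19 z [ 0.0028 -0.0242 -0.9997] F [-0.3  1.2 -0.1] w 0.085
n 1
[[[-2.7,-2.7,8.5],-0.1]]
```

Emit:
{"method": "carry_out", "body": {
  "series": [
    [[-3,-3,9],0],
    [[0,0,0],0],
    [[0,0,0],0]
  ]
}}

```text
clock: 10.18
position: [0.5089, 0.2393, 0.0557]
ee_rot: [0.012, 0.993, 0.114, 0.003]
contact_force: [-0.0, -0.1, 0.4]
width: 0.085
```

Emit:
{"method": "carry_out", "body": {
  "series": [
    [[0,0,0],0],
    [[0,0,0],0],
    [[0,0,0],0],
    [[0,0,0],0],
    [[0,0,0],0],
    [[0,0,0],0],
    [[0,0,0],0]
  ],
  "fingers": 48,
  "squeeze": 40
}}

```text
clock: 10.77
position: [0.5084, 0.239, 0.0572]
ee_rot: [0.012, 0.993, 0.114, 0.003]
contact_force: [-1.6, 0.0, 0.4]
width: 0.0591
```

```bash
python3 - <<'E'
from h import *
st()
E
```

```text
t 10.77 p [0.5084 0.239  0.0572] yaw 13.11 z [ 0.0089 -0.0231 -0.9997] F [-1.6  0.   0.4] w 0.0591
```

Emit:
{"method": "carry_out", "body": {
  "series": [
    [[0,0,-10],0],
    [[0,0,-25],0],
    [[0,0,-35],0],
    [[0,0,-35],0],
    [[0,0,-30],0],
    [[-4,17,-8],0],
    [[-8,34,0],0],
    [[-8,34,0],0],
    [[-8,34,0],0],
    [[-8,34,0],0]
  ]
}}

```text
clock: 11.6
position: [0.5055, 0.0879, 0.21]
ee_rot: [0.01, 0.993, 0.12, 0.001]
contact_force: [0.8, -0.9, -3.5]
width: 0.0593
```

Emit:
{"method": "carry_out", "body": {
  "series": [
    [[-8,34,0],0],
    [[-8,34,0],0],
    [[-8,34,0],0],
    [[-8,34,0],0],
    [[-8,34,0],0],
    [[-6,25,0],0],
    [[-2,10,0],0],
    [[0,0,0],0]
  ]
}}

```text
clock: 12.27
position: [0.5036, -0.1388, 0.2155]
ee_rot: [0.012, 0.993, 0.118, -0.0]
contact_force: [0.7, 0.6, -4.0]
width: 0.0592
```

```bash
python3 - <<'E'
from h import *
st(); plan(.4977,-.186,.09,13,n=5)
E
```

```text
t 12.27 p [ 0.5036 -0.1388  0.2155] yaw 13.51 z [ 0.0026 -0.0234 -0.9997] F [ 0.7  0.6 -4. ] w 0.0592
n 5
[[[-3.4,8.9,25.1],0.1],[[-3.3,8.9,25.1],0.1],[[-3.3,8.9,25.1],0.1],[[-3.3,8.9,25.1],0.1],[[-3.3,8.9,25.1],0.1]]
```

Emit:
{"method": "carry_out", "body": {
  "series": [
    [[-3,9,25],0],
    [[-3,9,25],0],
    [[-3,9,25],0],
    [[-3,9,25],0],
    [[-3,9,25],0],
    [[0,0,10],0],
    [[0,0,0],0],
    [[0,0,0],0]
  ]
}}

```text
clock: 12.93
position: [0.5018, -0.1806, 0.0786]
ee_rot: [0.007, 0.993, 0.119, 0.002]
contact_force: [-0.8, 0.2, -4.5]
width: 0.0588
```

```bash
python3 - <<'E'
from h import *
st(); plan(.4977,-.186,.06,13,n=3)
E
```

```text
t 12.93 p [ 0.5018 -0.1806  0.0786] yaw 13.64 z [ 0.0063 -0.0142 -0.9999] F [-0.8  0.2 -4.5] w 0.0588
n 3
[[[-1.7,1.4,6.2],0.2],[[-1.7,1.4,6.2],0.2],[[-1.7,1.5,6.2],0.2]]
```

Emit:
{"method": "carry_out", "body": {
  "series": [
    [[-2,2,6],0],
    [[-2,2,5],0],
    [[-1,1,3],0],
    [[0,0,1.5],0],
    [[0,0,1],0],
    [[0,0,0],0]
  ]
}}

```text
clock: 13.43
position: [0.5009, -0.1855, 0.0647]
ee_rot: [0.009, 0.993, 0.12, 0.005]
contact_force: [-0.1, -0.4, -5.1]
width: 0.0592
```

Emit:
{"method": "carry_out", "body": {
  "series": [
    [[0,0,3],0],
    [[0,0,2.5],0],
    [[0,0,2],0],
    [[0,0,1.5],0],
    [[0,0,1.5],0]
  ]
}}

```text
clock: 13.85
position: [0.502, -0.1861, 0.0579]
ee_rot: [0.01, 0.993, 0.12, 0.007]
contact_force: [-3.1, 3.1, 8.7]
width: 0.0591
```

Emit:
{"method": "carry_out", "body": {
  "series": [
    [[0,0,0],0],
    [[0,0,0],0],
    [[0,0,0],0],
    [[0,0,0],0],
    [[0,0,0],0]
  ],
  "fingers": 85
}}

```text
clock: 14.27
position: [0.5047, -0.1877, 0.0606]
ee_rot: [0.012, 0.993, 0.12, 0.01]
contact_force: [0.8, 0.3, -0.2]
width: 0.0855
```

Emit:
{"method": "carry_out", "body": {
  "series": [
    [[0,0,-12],0],
    [[0,0,-30],0],
    [[0,0,-38],0],
    [[0,0,-38],0],
    [[0,0,-15],0],
    [[8,-34,0],0],
    [[9,-37,0],0],
    [[9,-37,0],0],
    [[9,-37,0],0],
    [[9,-37,0],0]
  ]
}}

```text
clock: 15.1
position: [0.5051, -0.0004, 0.1959]
ee_rot: [0.014, 0.993, 0.113, 0.012]
contact_force: [1.4, -0.1, 0.2]
width: 0.0853
```

```bash
python3 - <<'E'
from h import *
st(); plan(.491,.306,.2,103.3)
E
```

```text
t 15.1 p [ 5.051e-01 -4.000e-04  1.959e-01] yaw 13.01 z [ 0.0281 -0.0258 -0.9993] F [ 1.4 -0.1  0.2] w 0.0853
n 14
[[[3.9,-21.5,-0.3],-6.4],[[6.3,-21.0,-0.3],-6.4],[[8.7,-20.1,-0.3],-6.4],[[10.9,-19.0,-0.3],-6.4],[[12.9,-17.7,-0.3],-6.4],[[14.8,-16.1,-0.3],-6.4],[[16.5,-14.4,-0.3],-6.4],[[18.1,-12.4,-0.3],-6.4],[[19.3,-10.3,-0.3],-6.4],[[20.4,-8.1,-0.3],-6.4]]
[[[21.1,-5.7,-0.3],-6.4],[[21.7,-3.3,-0.3],-6.4],[[21.9,-0.9,-0.3],-6.4],[[21.8,1.6,-0.3],-6.4]]
```

Emit:
{"method": "carry_out", "body": {
  "series": [
    [[4,-22,0],-6.4],
    [[6,-21,0],-6.4],
    [[9,-20,0],-6.4],
    [[11,-19,0],-6.4],
    [[13,-18,0],-6.4],
    [[15,-16,0],-6.4],
    [[16,-14,0],-6.4],
    [[18,-12,0],-6.4],
    [[19,-10,0],-6.4],
    [[20,-8,0],-6.4]
  ]
}}

```text
clock: 15.93
position: [0.4891, 0.2327, 0.1895]
ee_rot: [0.019, 0.764, 0.645, 0.004]
contact_force: [1.2, -0.0, 0.2]
width: 0.0845
```

Emit:
{"method": "carry_out", "body": {
  "series": [
    [[21,-6,0],-6.4],
    [[22,-3,0],-6.4],
    [[22,-1,0],-6.4],
    [[22,2,0],-6.4],
    [[0,0,0],-3],
    [[0,0,0],0],
    [[0,0,0],0]
  ]
}}

```text
clock: 16.52
position: [0.4787, 0.3304, 0.1852]
ee_rot: [0.018, 0.568, 0.823, -0.001]
contact_force: [1.2, -0.0, 0.2]
width: 0.0848
```

```bash
python3 - <<'E'
from h import *
st(); plan(.491,.306,.1,103.3)
f,K,Rc,c=shot('wrist','w4.png')
E
```

```text
t 16.52 p [0.4787 0.3304 0.1852] yaw 110.82 z [ 0.0291 -0.0214 -0.9993] F [ 1.2 -0.   0.2] w 0.0848
n 3
[[[-9.1,0.9,28.4],2.5],[[-9.0,1.3,28.4],2.5],[[-8.9,1.7,28.4],2.5]]
```

View pics/w4.png

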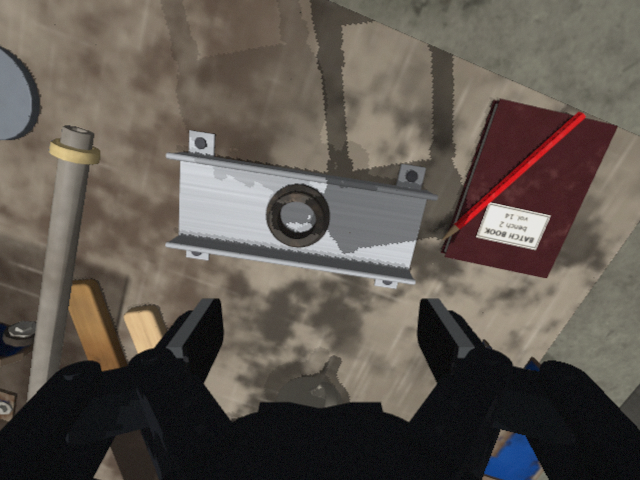

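Wrist view: trough empty but for the bush at about (298,215); rod end with brass ring at (75,150).

```bash
python3 - <<'E'
from h import *
k=load('w4.png'); print('bush',onplane((298,215),.018,*k).round(4))
P=onplane([(166,156),(437,196),(166,246),(415,282)],.035,*k).round(4); print(P)
b=onplane((298,215),.018,*k)[0]
plan(b[0],b[1],.1,103.3,n=4)
E
```

```text
bush [[0.4871 0.3046 0.018 ]]
[[0.4747 0.1811 0.035 ]
 [0.4226 0.412  0.035 ]
 [0.5556 0.1991 0.035 ]
 [0.5038 0.4302 0.035 ]]
n 4
[[[-6.7,-0.3,21.3],1.9],[[-6.7,-0.1,21.3],1.9],[[-6.7,0.1,21.3],1.9],[[-6.7,0.4,21.3],1.9]]
```

Emit:
{"method": "carry_out", "body": {
  "series": [
    [[-7,-1,21],2],
    [[-7,-1,21],2],
    [[-7,-1,21],2],
    [[-7,0,21],2],
    [[0,0,10],0],
    [[0,0,0],0],
    [[0,0,0],0]
  ]
}}

```text
clock: 17.15
position: [0.4899, 0.2952, 0.0908]
ee_rot: [0.019, 0.632, 0.775, 0.003]
contact_force: [-0.4, 0.3, -0.1]
width: 0.0851
```

```bash
python3 - <<'E'
from h import *
st(); plan(.489,.305,.04,103,n=3)
E
```

```text
t 17.15 p [0.4899 0.2952 0.0908] yaw 101.56 z [ 0.0337 -0.0203 -0.9992] F [-0.4  0.3 -0.1] w 0.0851
n 3
[[[3.2,0.4,16.9],-0.5],[[3.2,0.4,16.9],-0.5],[[3.2,0.4,16.9],-0.5]]
```

Emit:
{"method": "carry_out", "body": {
  "series": [
    [[5,0,17],-1],
    [[4,-1,17],0],
    [[3,-1,15],0],
    [[0,0,0],0],
    [[0,0,0],0]
  ]
}}

```text
clock: 17.57
position: [0.4919, 0.3062, 0.0459]
ee_rot: [0.022, 0.627, 0.779, 0.007]
contact_force: [-0.1, -0.0, 0.0]
width: 0.0851
```

```bash
python3 - <<'E'
from h import *
st(); plan(.489,.305,.006,103,n=3)
E
```

```text
t 17.57 p [0.4919 0.3062 0.0459] yaw 102.31 z [ 0.0437 -0.016  -0.9989] F [-0.1 -0.   0. ] w 0.0851
n 3
[[[-0.2,-1.0,13.3],-0.2],[[-0.2,-1.0,13.3],-0.2],[[-0.2,-1.0,13.3],-0.2]]
```

Emit:
{"method": "carry_out", "body": {
  "series": [
    [[0,-2,13],0],
    [[0,-2,13],0],
    [[0,-1,8],0],
    [[0,0,0],0],
    [[0,0,0],0]
  ]
}}

```text
clock: 17.98
position: [0.4939, 0.3064, 0.0181]
ee_rot: [0.025, 0.627, 0.778, 0.013]
contact_force: [0.3, 0.1, 0.0]
width: 0.0848
```

```bash
python3 - <<'E'
from h import *
st(); plan(.489,.305,.006,103,n=1)
E
```

```text
t 17.98 p [0.4939 0.3064 0.0181] yaw 102.23 z [ 0.0555 -0.0108 -0.9984] F [0.3 0.1 0. ] w 0.0848
n 1
[[[-0.4,-5.1,12.1],-0.8]]
```

Emit:
{"method": "carry_out", "body": {
  "series": [
    [[0,-4,7],0],
    [[0,-3,5],0],
    [[0,0,1],0],
    [[0,0,0],0]
  ]
}}

```text
clock: 18.32
position: [0.4891, 0.3054, 0.0064]
ee_rot: [0.026, 0.627, 0.778, 0.015]
contact_force: [-0.4, 0.5, 0.1]
width: 0.0845
```

Emit:
{"method": "carry_out", "body": {
  "series": [
    [[0,0,0],0],
    [[0,0,0],0],
    [[0,0,0],0],
    [[0,0,0],0],
    [[0,0,0],0],
    [[0,0,0],0]
  ],
  "fingers": 45,
  "squeeze": 50
}}

```text
clock: 18.82
position: [0.4889, 0.3057, 0.0077]
ee_rot: [0.026, 0.627, 0.778, 0.016]
contact_force: [0.4, -0.2, -1.3]
width: 0.057
```

```bash
python3 - <<'E'
from h import *
st()
E
```

```text
t 18.82 p [0.4889 0.3057 0.0077] yaw 102.22 z [ 0.0602 -0.0083 -0.9982] F [ 0.4 -0.2 -1.3] w 0.057
```

Emit:
{"method": "carry_out", "body": {
  "series": [
    [[0,0,0],0],
    [[0,0,0],0],
    [[0,0,0],0]
  ]
}}

```text
clock: 19.07
position: [0.4889, 0.3057, 0.0075]
ee_rot: [0.026, 0.627, 0.778, 0.016]
contact_force: [0.5, 0.4, 1.4]
width: 0.0573
```

Emit:
{"method": "carry_out", "body": {
  "series": [
    [[0,0,-8],0],
    [[0,0,-15],0],
    [[0,0,-20],0],
    [[0,0,-20],0],
    [[0,0,0],0],
    [[0,0,0],0]
  ]
}}

```text
clock: 19.57
position: [0.4836, 0.3054, 0.0724]
ee_rot: [0.025, 0.627, 0.778, 0.013]
contact_force: [0.2, -0.4, -0.8]
width: 0.0574
```

```bash
python3 - <<'E'
from h import *
st(); shot('wrist','w5.png'); f=cv2.imread('pics/w5.png'); cv2.imwrite('pics/w5c.png',cv2.resize(f[180:480,140:500],None,fx=2,fy=2))
E
```

```text
t 19.57 p [0.4836 0.3054 0.0724] yaw 102.21 z [ 0.0556 -0.0106 -0.9984] F [ 0.2 -0.4 -0.8] w 0.0574
```

View pics/w5c.png

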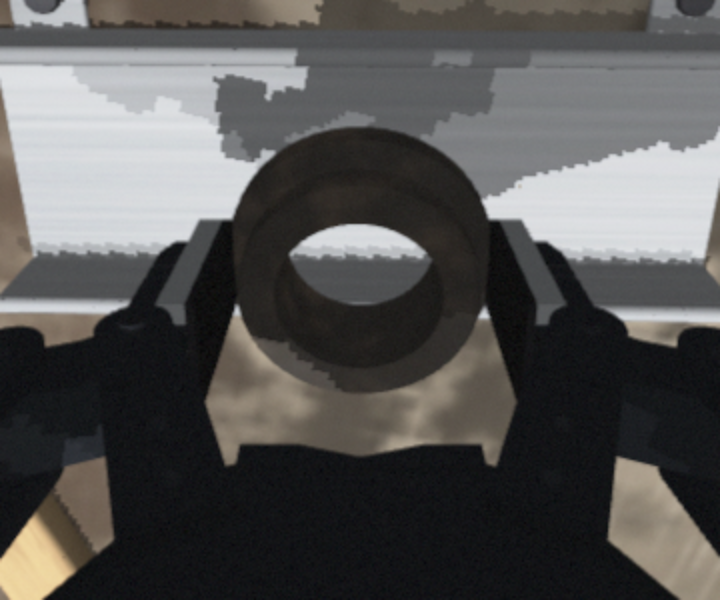

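```bash
python3 - <<'E'
from h import *
k=load('w5.png'); p,T,s=tool()
for h in (0,.01,.02):
    d=k[1]@np.linalg.inv(k[0])@[320.5,310,1]; c=T.T@(k[2]-p); d=T.T@d; t=(-h-c[2])/d[2]; print(h,((c+d*t)*1000).round(1))
    print('r px->mm', 128.5/2/k[0][0,0]*t*1000)
E
```

```text
0 [-1.1  3.5  0. ]
r px->mm 30.755453918663854
0.01 [ -1.1  -2.  -10. ]
r px->mm 28.61660095445183
0.02 [ -1.1  -7.5 -20. ]
r px->mm 26.47774799023981
```

Emit:
{"method": "carry_out", "body": {
  "series": [
    [[0,0,-25],0],
    [[0,0,-35],0],
    [[0,0,-35],0],
    [[-17,-4,-10],0],
    [[-34,-7,0],0],
    [[-34,-7,0],0],
    [[-34,-7,0],0],
    [[-34,-7,0],0],
    [[-34,-7,0],0],
    [[-25,-5,0],0]
  ]
}}

```text
clock: 20.45
position: [0.4763, 0.0864, 0.1733]
ee_rot: [0.02, 0.623, 0.782, 0.008]
contact_force: [1.1, 0.2, -2.4]
width: 0.057
```

```bash
python3 - <<'E'
from h import *
st(); plan(.484,.003,.13,102)
E
```

```text
t 20.45 p [0.4763 0.0864 0.1733] yaw 102.86 z [ 0.0413 -0.0136 -0.9991] F [ 1.1  0.2 -2.4] w 0.057
n 3
[[[-27.7,-3.7,14.4],0.3],[[-27.7,-3.5,14.4],0.3],[[-27.7,-3.4,14.4],0.3]]
```

Emit:
{"method": "carry_out", "body": {
  "series": [
    [[-27,-4,10],0],
    [[-27,-4,10],0],
    [[-22,-4,10],0],
    [[0,0,0],0],
    [[0,0,0],0]
  ]
}}

```text
clock: 20.87
position: [0.4798, -0.0001, 0.1388]
ee_rot: [0.018, 0.626, 0.78, 0.005]
contact_force: [0.7, -0.4, -1.9]
width: 0.0576
```

```bash
python3 - <<'E'
from h import *
st(); plan(.484,.003,.10,102); shot('wrist','w6.png')
E
```

```text
t 20.87 p [ 4.798e-01 -1.000e-04  1.388e-01] yaw 102.44 z [ 0.034  -0.0153 -0.9993] F [ 0.7 -0.4 -1.9] w 0.0576
n 2
[[[1.1,2.4,19.4],0.2],[[1.1,2.4,19.4],0.2]]
```

View pics/w6.png

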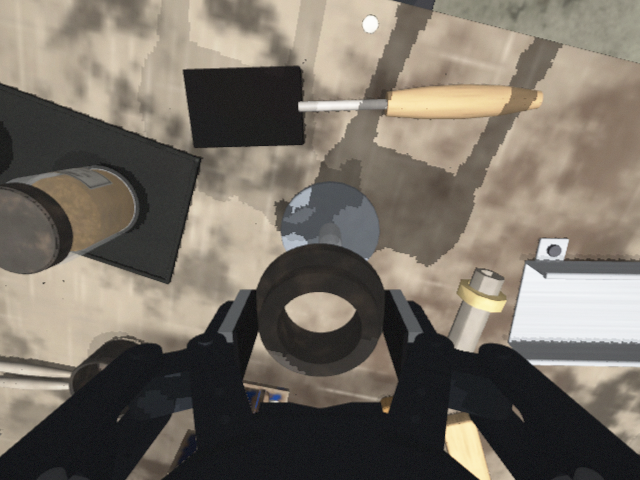

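Wrist view: bush held; mandrel foot ahead, spanning columns 282–380 with top edge row 182 (centre ≈(331,229)); jar stands upright on the mat at left.

```bash
python3 - <<'E'
from h import *
k=load('w6.png'); q=onplane([(331,229),(331,182),(282,228),(380,228)],.010,*k); print(q.round(4)); 
print('bush c', onplane((320,310),.1388+.006,*k).round(4))
E
```

```text
[[ 0.4811  0.0054  0.01  ]
 [ 0.4427 -0.0034  0.01  ]
 [ 0.4894 -0.035   0.01  ]
 [ 0.4712  0.0452  0.01  ]]
bush c [[ 0.4804 -0.0011  0.1448]]
```

Emit:
{"method": "carry_out", "body": {
  "series": [
    [[4,1,15],0],
    [[3,0,25],0],
    [[2,0,15],0],
    [[0,0,0],0],
    [[0,0,0],0]
  ]
}}

```text
clock: 21.33
position: [0.4816, 0.0126, 0.0824]
ee_rot: [0.018, 0.624, 0.781, 0.006]
contact_force: [-0.4, 0.5, -1.1]
width: 0.0574
```

```bash
python3 - <<'E'
from h import *
st(); plan(.483,.006,.03,102,n=3)
E
```

```text
t 21.33 p [0.4816 0.0126 0.0824] yaw 102.72 z [ 0.0358 -0.0141 -0.9993] F [-0.4  0.5 -1.1] w 0.0574
n 3
[[[-2.3,-0.0,17.5],0.2],[[-2.3,-0.0,17.5],0.2],[[-2.3,-0.0,17.5],0.2]]
```

Emit:
{"method": "carry_out", "body": {
  "series": [
    [[-5,0,8],0],
    [[-1,-1,10],0],
    [[0,0,10],0],
    [[0,0,0],0],
    [[0,0,0],0]
  ]
}}

```text
clock: 21.75
position: [0.487, 0.0068, 0.0567]
ee_rot: [0.022, 0.622, 0.782, 0.008]
contact_force: [-1.0, -0.1, -0.7]
width: 0.0572
```

```bash
python3 - <<'E'
from h import *
st(); plan(.483,.006,.02,102,n=3)
E
```

```text
t 21.75 p [0.487  0.0068 0.0567] yaw 102.98 z [ 0.0442 -0.0151 -0.9989] F [-1.  -0.1 -0.7] w 0.0572
n 3
[[[0.0,-1.4,12.2],0.3],[[0.0,-1.4,12.2],0.3],[[0.0,-1.4,12.2],0.3]]
```

Emit:
{"method": "carry_out", "body": {
  "series": [
    [[0,-4,6],0],
    [[0,-2,10],0],
    [[0,-1,10],0],
    [[0,-1,6],0],
    [[0,0,0],0],
    [[0,0,0],0]
  ]
}}

```text
clock: 22.25
position: [0.483, 0.0036, 0.0263]
ee_rot: [0.026, 0.622, 0.783, 0.01]
contact_force: [-0.0, 0.1, -0.3]
width: 0.0569
```

```bash
python3 - <<'E'
from h import *
st(); plan(.483,.006,.0155,102,n=3)
E
```

```text
t 22.25 p [0.483  0.0036 0.0263] yaw 103.01 z [ 0.0522 -0.0164 -0.9985] F [-0.   0.1 -0.3] w 0.0569
n 3
[[[0.8,0.2,3.6],0.3],[[0.8,0.2,3.6],0.3],[[0.8,0.2,3.6],0.3]]
```

Emit:
{"method": "carry_out", "body": {
  "series": [
    [[1,-1,5],0],
    [[0,0,4],0],
    [[0,0,3],0],
    [[0,0,2],0],
    [[0,0,1],0]
  ]
}}

```text
clock: 22.67
position: [0.4839, 0.004, 0.0144]
ee_rot: [0.027, 0.622, 0.783, 0.011]
contact_force: [-3.4, -0.5, 12.1]
width: 0.0573
```

Seat contact at the expected height (TCP 14.4 mm vs 14.7 predicted). Release and lift.

Emit:
{"method": "carry_out", "body": {
  "series": [
    [[0,0,0],0],
    [[0,0,0],0],
    [[0,0,0],0],
    [[0,0,0],0],
    [[0,0,0],0]
  ],
  "fingers": 85
}}

```text
clock: 23.08
position: [0.4857, 0.0038, 0.0155]
ee_rot: [0.029, 0.622, 0.783, 0.012]
contact_force: [0.2, -0.2, 0.1]
width: 0.0849
```

Emit:
{"method": "carry_out", "body": {
  "series": [
    [[0,0,-8],0],
    [[0,0,-15],0],
    [[0,-2,-30],0],
    [[0,-4,-38],0],
    [[0,-4,-38],0],
    [[0,0,-30],0],
    [[0,0,0],0]
  ]
}}

```text
clock: 23.67
position: [0.4641, 0.0046, 0.1804]
ee_rot: [0.026, 0.622, 0.783, 0.01]
contact_force: [1.0, -1.0, 1.2]
width: 0.0851
```

```bash
python3 - <<'E'
from h import *
st(); shot('wrist','w7.png'); plan(.5015,-.186,.2,13)
E
```

```text
t 23.67 p [0.4641 0.0046 0.1804] yaw 103.03 z [ 0.0525 -0.0165 -0.9985] F [ 1.  -1.   1.2] w 0.0851
n 14
[[[-13.9,-0.4,-1.6],6.4],[[-13.8,1.2,-1.6],6.4],[[-13.6,2.7,-1.6],6.4],[[-13.2,4.2,-1.6],6.4],[[-12.7,5.7,-1.6],6.4],[[-12.0,7.1,-1.6],6.4],[[-11.1,8.4,-1.6],6.4],[[-10.1,9.6,-1.6],6.4],[[-9.0,10.6,-1.6],6.4],[[-7.7,11.6,-1.6],6.4]]
[[[-6.4,12.4,-1.6],6.4],[[-4.9,13.0,-1.6],6.4],[[-3.5,13.5,-1.6],6.4],[[-1.9,13.8,-1.6],6.4]]
```

View pics/w7.png

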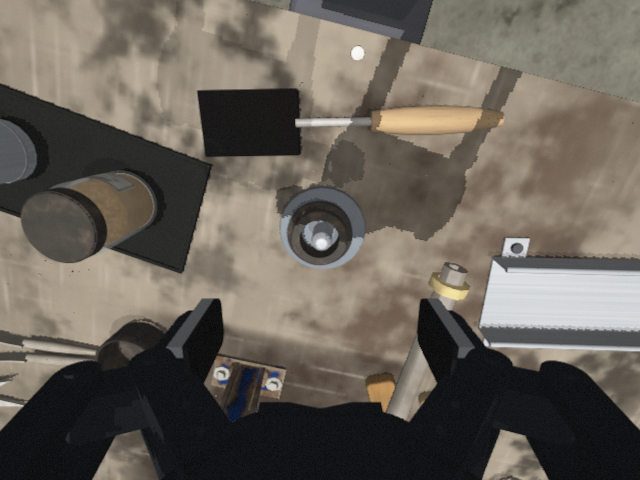

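Wrist view: the bush rings the spigot on the foot, concentric at (321,230); jar and canister stand on the mat, rest untouched.

Emit:
{"method": "carry_out", "body": {
  "series": [
    [[-14,0,-2],6.4],
    [[-14,1,-2],6.4],
    [[-14,3,-2],6.4],
    [[-13,4,-2],6.4],
    [[-13,6,-2],6.4],
    [[-12,7,-2],6.4],
    [[-11,8,-2],6.4],
    [[-10,10,-2],6.4],
    [[-9,11,-2],6.4],
    [[-8,12,-2],6.4]
  ]
}}

```text
clock: 24.55
position: [0.48, -0.1335, 0.1912]
ee_rot: [0.008, 0.95, 0.311, 0.012]
contact_force: [0.2, -0.4, 0.7]
width: 0.0851
```

Emit:
{"method": "carry_out", "body": {
  "series": [
    [[-6,12,-2],6.4],
    [[-5,13,-2],6.4],
    [[-3,13,-2],6.4],
    [[-2,14,0],6.4],
    [[0,0,0],0],
    [[0,0,0],0]
  ]
}}

```text
clock: 25.05
position: [0.4846, -0.1906, 0.1892]
ee_rot: [0.0, 0.997, 0.08, 0.007]
contact_force: [-1.3, 0.3, -0.1]
width: 0.0848
```

```bash
python3 - <<'E'
from h import *
k=load('w7.png'); print('jar lid',onplane((64,226),.094,*k).round(4))
st(); plan(.502,-.186,.1,13.5)
E
```

```text
jar lid [[ 0.4974 -0.1815  0.094 ]]
t 25.05 p [ 0.4846 -0.1906  0.1892] yaw 9.18 z [ 1.360e-02  1.000e-04 -9.999e-01] F [-1.3  0.3 -0.1] w 0.0848
n 3
[[[6.0,-0.6,29.7],-1.4],[[6.0,-0.4,29.7],-1.4],[[6.0,-0.3,29.7],-1.4]]
```

```bash
python3 - <<'E'
from h import *
shot('wrist','w8.png')
E
```

```text
(no output)
```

View pics/w8.png

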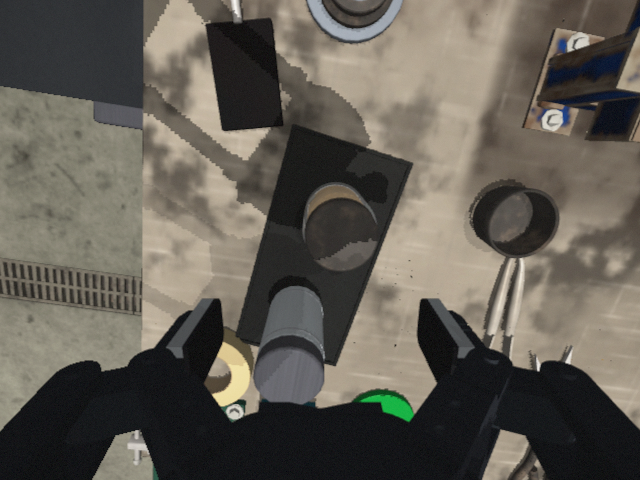

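Jar lid centre ≈(340,231), canister lid ≈(290,370), both standing on the mat.

```bash
python3 - <<'E'
from h import *
k=load('w8.png'); print('jar lid',onplane((340,231),.094,*k).round(4),onplane((303,231),.094,*k).round(4),'can',onplane((290,370),.116,*k).round(4))
print((onplane((303,231),.094,*k)-onplane((377,231),.094,*k)).round(4))
E
```

```text
jar lid [[ 0.4989 -0.1814  0.094 ]] [[ 0.4718 -0.1857  0.094 ]] can [[ 0.4779 -0.2906  0.116 ]]
[[-0.0541 -0.0085  0.    ]]
```

Emit:
{"method": "carry_out", "body": {
  "series": [
    [[6,-2,30],-1.4],
    [[6,-2,30],-1.4],
    [[5,-2,25],-1.4],
    [[0,0,0],0],
    [[0,0,0],0]
  ]
}}

```text
clock: 25.52
position: [0.501, -0.1772, 0.1019]
ee_rot: [0.0, 0.992, 0.124, 0.007]
contact_force: [0.3, -0.7, 0.8]
width: 0.0847
```

```bash
python3 - <<'E'
from h import *
st(); plan(.501,-.184,.06,13.5,n=3)
E
```

```text
t 25.52 p [ 0.501  -0.1772  0.1019] yaw 14.28 z [ 0.0137  0.0011 -0.9999] F [ 0.3 -0.7  0.8] w 0.0847
n 3
[[[-0.6,2.2,14.0],0.3],[[-0.6,2.2,14.0],0.3],[[-0.5,2.2,14.0],0.3]]
```

Emit:
{"method": "carry_out", "body": {
  "series": [
    [[-1,2,14],0.5],
    [[-1,2,14],0],
    [[-1,2,12],0],
    [[0,0,0],0],
    [[0,0,0],0]
  ]
}}

```text
clock: 25.93
position: [0.502, -0.1829, 0.067]
ee_rot: [0.002, 0.992, 0.123, 0.01]
contact_force: [-0.2, 0.3, -0.4]
width: 0.0851
```

```bash
python3 - <<'E'
from h import *
st(); plan(.501,-.184,.0585,13.5,n=1)
E
```

```text
t 25.93 p [ 0.502  -0.1829  0.067 ] yaw 14.08 z [ 0.0197 -0.0016 -0.9998] F [-0.2  0.3 -0.4] w 0.0851
n 1
[[[-1.2,0.9,8.5],0.6]]
```

Emit:
{"method": "carry_out", "body": {
  "series": [
    [[-2,1,8],0.6],
    [[0,0,0],0],
    [[0,0,0],0]
  ]
}}

```text
clock: 26.18
position: [0.5021, -0.185, 0.0621]
ee_rot: [0.004, 0.993, 0.117, 0.012]
contact_force: [-0.5, -0.1, -0.6]
width: 0.0847
```

Emit:
{"method": "carry_out", "body": {
  "series": [
    [[0,0,0],0],
    [[0,0,0],0],
    [[0,0,0],0],
    [[0,0,0],0],
    [[0,0,0],0],
    [[0,0,0],0],
    [[0,0,0],0]
  ],
  "fingers": 48,
  "squeeze": 40
}}

```text
clock: 26.77
position: [0.5023, -0.1853, 0.0636]
ee_rot: [0.004, 0.993, 0.117, 0.013]
contact_force: [-0.3, -0.7, -0.7]
width: 0.059
```

```bash
python3 - <<'E'
from h import *
st()
E
```

```text
t 26.77 p [ 0.5023 -0.1853  0.0636] yaw 13.48 z [ 0.0264 -0.0054 -0.9996] F [-0.3 -0.7 -0.7] w 0.059
```

Emit:
{"method": "carry_out", "body": {
  "series": [
    [[0,0,-10],0],
    [[0,0,-25],0],
    [[0,0,-35],0],
    [[0,0,-35],0],
    [[0,0,-30],0],
    [[4,-17,-8],0],
    [[8,-34,0],0],
    [[8,-34,0],0],
    [[8,-34,0],0],
    [[8,-34,0],0]
  ]
}}

```text
clock: 27.6
position: [0.4955, -0.0276, 0.2126]
ee_rot: [0.003, 0.994, 0.111, 0.009]
contact_force: [0.6, 0.3, -4.1]
width: 0.0588
```

Emit:
{"method": "carry_out", "body": {
  "series": [
    [[8,-34,0],0],
    [[8,-34,0],0],
    [[8,-34,0],0],
    [[8,-34,0],0],
    [[8,-34,0],0],
    [[6,-25,0],0],
    [[2,-10,0],0],
    [[0,0,0],0]
  ]
}}

```text
clock: 28.27
position: [0.4892, 0.2005, 0.212]
ee_rot: [-0.0, 0.993, 0.114, 0.005]
contact_force: [-0.3, -0.8, -3.6]
width: 0.0588
```

```bash
python3 - <<'E'
from h import *
st(); plan(.5084,.238,.09,13.2,n=5)
E
```

```text
t 28.27 p [0.4892 0.2005 0.212 ] yaw 13.13 z [ 0.0107  0.0012 -0.9999] F [-0.3 -0.8 -3.6] w 0.0588
n 5
[[[5.4,-6.4,24.4],-0.0],[[5.4,-6.4,24.4],-0.0],[[5.4,-6.4,24.4],-0.0],[[5.4,-6.4,24.4],-0.0],[[5.4,-6.4,24.4],-0.0]]
```

Emit:
{"method": "carry_out", "body": {
  "series": [
    [[6,-8,24],0],
    [[6,-7,24],0],
    [[5,-6,24],0],
    [[4,-6,24],0],
    [[3,-4,15],0],
    [[0,0,0],0],
    [[0,0,0],0]
  ]
}}

```text
clock: 28.85
position: [0.5077, 0.2292, 0.0988]
ee_rot: [0.004, 0.993, 0.114, 0.005]
contact_force: [-0.4, -0.0, -3.8]
width: 0.0586
```

```bash
python3 - <<'E'
from h import *
st(); plan(.5084,.238,.07,13.2,n=3)
E
```

```text
t 28.85 p [0.5077 0.2292 0.0988] yaw 13.11 z [ 0.011  -0.007  -0.9999] F [-0.4 -0.  -3.8] w 0.0586
n 3
[[[0.9,-2.8,9.6],-0.0],[[0.9,-2.8,9.6],-0.0],[[0.9,-2.8,9.6],-0.0]]
```

Emit:
{"method": "carry_out", "body": {
  "series": [
    [[1,-4,10],0],
    [[1,-3,10],0],
    [[0,-2,6],0],
    [[0,0,0],0],
    [[0,0,0],0]
  ]
}}

```text
clock: 29.27
position: [0.51, 0.2365, 0.0738]
ee_rot: [0.004, 0.994, 0.113, 0.007]
contact_force: [0.2, 0.1, -5.0]
width: 0.0587
```

```bash
python3 - <<'E'
from h import *
st(); plan(.5084,.238,.065,13.2,n=1)
E
```

```text
t 29.27 p [0.51   0.2365 0.0738] yaw 12.95 z [ 0.0158 -0.0069 -0.9999] F [ 0.2  0.1 -5. ] w 0.0587
n 1
[[[-1.2,-1.9,8.8],-0.3]]
```

Emit:
{"method": "carry_out", "body": {
  "series": [
    [[-1.5,-2,4],0],
    [[-0.5,0,3],0],
    [[0,0,1],0],
    [[0,0,0.5],0],
    [[0,0,0],0]
  ]
}}

```text
clock: 29.68
position: [0.5081, 0.2384, 0.0659]
ee_rot: [0.004, 0.994, 0.113, 0.009]
contact_force: [0.5, 1.2, -4.4]
width: 0.0591
```

```bash
python3 - <<'E'
from h import *
st()
E
```

```text
t 29.68 p [0.5081 0.2384 0.0659] yaw 12.98 z [ 0.0183 -0.0063 -0.9998] F [ 0.5  1.2 -4.4] w 0.0591
```

Emit:
{"method": "carry_out", "body": {
  "series": [
    [[0,0,1],0],
    [[0,0,1],0],
    [[0,0,1],0],
    [[0,0,1],0]
  ]
}}

```text
clock: 30.02
position: [0.5087, 0.2386, 0.0628]
ee_rot: [0.004, 0.994, 0.113, 0.009]
contact_force: [-3.3, -1.1, 6.6]
width: 0.059
```

Gentle contact at the predicted height; release and lift.

Emit:
{"method": "carry_out", "body": {
  "series": [
    [[0,0,0],0],
    [[0,0,0],0],
    [[0,0,0],0],
    [[0,0,0],0],
    [[0,0,0],0],
    [[0,0,0],0]
  ],
  "fingers": 85
}}

```text
clock: 30.52
position: [0.5119, 0.2395, 0.0656]
ee_rot: [0.003, 0.994, 0.113, 0.013]
contact_force: [0.4, -0.0, 0.4]
width: 0.0848
```

Emit:
{"method": "carry_out", "body": {
  "series": [
    [[0,0,-10],0],
    [[0,0,-25],0],
    [[0,0,-35],0],
    [[0,0,-35],0],
    [[0,0,-35],0],
    [[-4,17,-5],0],
    [[-9,37,0],0],
    [[-9,37,0],0],
    [[-9,37,0],0],
    [[-9,37,0],0]
  ]
}}

```text
clock: 31.35
position: [0.5077, 0.0724, 0.2258]
ee_rot: [0.002, 0.993, 0.119, 0.018]
contact_force: [1.3, -0.2, 0.2]
width: 0.0849
```

Emit:
{"method": "carry_out", "body": {
  "series": [
    [[-9,37,0],0],
    [[-9,37,0],0],
    [[-9,37,0],0],
    [[-9,37,0],0],
    [[-7,30,0],0],
    [[0,0,0],0]
  ]
}}

```text
clock: 31.85
position: [0.5069, -0.1257, 0.2324]
ee_rot: [0.005, 0.993, 0.118, 0.023]
contact_force: [0.3, 0.6, 0.4]
width: 0.0851
```

```bash
python3 - <<'E'
from h import *
st(); shot('wrist','w9.png'); plan(.4805,-.2935,.15,13.3)
f=cv2.imread('pics/w9.png'); cv2.imwrite('pics/w9c.png',cv2.resize(f[100:420,200:460],None,fx=1.8,fy=1.8))
E
```

```text
t 31.85 p [ 0.5069 -0.1257  0.2324] yaw 13.53 z [ 0.0461 -0.0056 -0.9989] F [0.3 0.6 0.4] w 0.0851
n 6
[[[-10.9,26.6,13.7],0.0],[[-10.9,26.6,13.7],0.0],[[-10.8,26.6,13.7],0.0],[[-10.8,26.6,13.7],0.0],[[-10.8,26.6,13.7],0.0],[[-10.8,26.6,13.7],0.0]]
```

View pics/w9c.png

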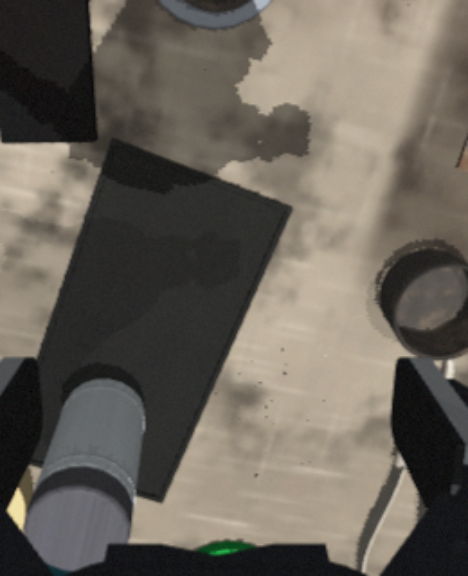

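```bash
python3 - <<'E'
from h import *
k=load('w9.png')
for v in (308,310): 
    q=onplane((256.7,v),.005,*k)[0]; r=q-k[2]; r[2]=0; print(q.round(4),(q+.028*r/np.linalg.norm(r)).round(4))
# lid left/right edges widest in crop: 25..132 near row 530
P=onplane([(200+25/1.8,100+535/1.8),(200+132/1.8,100+535/1.8)],.116,*k); print(P.round(4),P.mean(0).round(4))
E
```

```text
[ 0.4709 -0.2696  0.005 ] [ 0.4694 -0.2975  0.005 ]
[ 0.4714 -0.2723  0.005 ] [ 0.4699 -0.3003  0.005 ]
[[ 0.452  -0.3062  0.116 ]
 [ 0.5066 -0.2954  0.116 ]] [ 0.4793 -0.3008  0.116 ]
```

Canister stands on the mat; y agrees with where I released it (−0.297).

Emit:
{"method": "carry_out", "body": {
  "series": [
    [[-11,27,10],0],
    [[-11,27,10],0],
    [[-11,27,10],0],
    [[-11,27,10],0],
    [[-11,27,14],0],
    [[-11,27,14],0],
    [[0,0,0],0],
    [[0,0,0],0]
  ]
}}

```text
clock: 32.57
position: [0.4866, -0.2936, 0.1662]
ee_rot: [0.002, 0.992, 0.122, 0.027]
contact_force: [0.5, 0.0, -0.1]
width: 0.0852
```

```bash
python3 - <<'E'
from h import *
st(); plan(.4805,-.2965,.085,13.5,n=4)
E
```

```text
t 32.57 p [ 0.4866 -0.2936  0.1662] yaw 13.99 z [ 0.055   0.0023 -0.9985] F [ 0.5  0.  -0.1] w 0.0852
n 4
[[[-1.7,0.3,20.3],0.1],[[-1.7,0.3,20.3],0.1],[[-1.7,0.3,20.3],0.1],[[-1.7,0.3,20.3],0.1]]
```

Emit:
{"method": "carry_out", "body": {
  "series": [
    [[-3,1,20],0],
    [[-3,1,20],0],
    [[-3,1,20],0],
    [[-3,0,20],0],
    [[0,0,0],0],
    [[0,0,0],0]
  ]
}}

```text
clock: 33.07
position: [0.4853, -0.2912, 0.0892]
ee_rot: [0.003, 0.992, 0.125, 0.031]
contact_force: [-0.2, -0.5, 0.5]
width: 0.085
```

```bash
python3 - <<'E'
from h import *
st(); plan(.4805,-.2965,.06,13.5,n=2); print(tool()[2]['qpos'].round(3))
E
```

```text
t 33.07 p [ 0.4853 -0.2912  0.0892] yaw 14.41 z [ 0.0628  0.0024 -0.998 ] F [-0.2 -0.5  0.5] w 0.085
n 2
[[[-3.0,2.0,14.6],0.5],[[-3.0,2.0,14.6],0.5]]
[-0.69   0.353  1.777  0.051  0.965 -0.97 ]
```

Emit:
{"method": "carry_out", "body": {
  "series": [
    [[-4,3,12],0.8],
    [[-3,3,12],0],
    [[-1,0,5],0],
    [[0,0,0],0],
    [[0,0,0],0]
  ]
}}

```text
clock: 33.48
position: [0.4865, -0.2964, 0.067]
ee_rot: [0.006, 0.992, 0.121, 0.036]
contact_force: [-0.3, 0.2, -1.2]
width: 0.0849
```

```bash
python3 - <<'E'
from h import *
st(); plan(.4815,-.2965,.06,13.5,n=1)
E
```

```text
t 33.48 p [ 0.4865 -0.2964  0.067 ] yaw 13.92 z [ 0.0723 -0.0023 -0.9974] F [-0.3  0.2 -1.2] w 0.0849
n 1
[[[-4.9,-1.1,7.0],0.4]]
```

Emit:
{"method": "carry_out", "body": {
  "series": [
    [[-9,0,6],0],
    [[0,0,0],0],
    [[0,0,0],0]
  ]
}}

```text
clock: 33.73
position: [0.4793, -0.2989, 0.0628]
ee_rot: [0.007, 0.992, 0.121, 0.038]
contact_force: [0.2, 0.7, 0.8]
width: 0.0849
```

```bash
python3 - <<'E'
from h import *
st()
E
```

```text
t 33.73 p [ 0.4793 -0.2989  0.0628] yaw 14.01 z [ 0.0762 -0.0052 -0.9971] F [0.2 0.7 0.8] w 0.0849
```

Emit:
{"method": "carry_out", "body": {
  "series": [
    [[0,0,0],0],
    [[0,0,0],0],
    [[0,0,0],0],
    [[0,0,0],0],
    [[0,0,0],0],
    [[0,0,0],0],
    [[0,0,0],0],
    [[0,0,0],0]
  ],
  "fingers": 45,
  "squeeze": 45
}}

```text
clock: 34.4
position: [0.4786, -0.2996, 0.0643]
ee_rot: [0.008, 0.992, 0.121, 0.037]
contact_force: [-1.0, -0.5, 0.4]
width: 0.0558
```

Emit:
{"method": "carry_out", "body": {
  "series": [
    [[0,0,-12],0],
    [[0,0,-25],0],
    [[0,0,-35],0],
    [[0,0,-35],0],
    [[0,0,-35],0],
    [[4,-17,-10],0],
    [[8,-35,0],0],
    [[8,-35,0],0],
    [[8,-35,0],0],
    [[8,-35,0],0]
  ]
}}

```text
clock: 35.23
position: [0.4616, -0.1377, 0.2138]
ee_rot: [0.003, 0.993, 0.116, 0.031]
contact_force: [-0.0, -0.1, -4.4]
width: 0.0555
```

```bash
python3 - <<'E'
from h import *
st(); plan(.475,.34,.215,13.5); shot('wrist','w10.png')
E
```

```text
t 35.23 p [ 0.4616 -0.1377  0.2138] yaw 13.31 z [ 6.32e-02  3.00e-04 -9.98e-01] F [-0.  -0.1 -4.4] w 0.0555
n 14
[[[8.8,-33.0,-0.1],-0.0],[[8.8,-33.0,-0.1],-0.0],[[8.8,-33.0,-0.1],-0.0],[[8.8,-33.0,-0.1],-0.0],[[8.8,-33.0,-0.1],-0.0],[[8.8,-33.0,-0.1],-0.0],[[8.8,-33.0,-0.1],-0.0],[[8.8,-33.0,-0.1],-0.0],[[8.8,-33.0,-0.1],-0.0],[[8.9,-33.0,-0.1],-0.0]]
[[[8.9,-33.0,-0.1],-0.0],[[8.9,-33.0,-0.1],-0.0],[[8.9,-33.0,-0.1],-0.0],[[8.9,-33.0,-0.1],-0.0]]
```

Emit:
{"method": "carry_out", "body": {
  "series": [
    [[9,-33,0],0],
    [[9,-33,0],0],
    [[9,-33,0],0],
    [[9,-33,0],0],
    [[9,-33,0],0],
    [[9,-33,0],0],
    [[9,-33,0],0],
    [[9,-33,0],0],
    [[9,-33,0],0],
    [[9,-33,0],0]
  ]
}}

```text
clock: 36.12
position: [0.4627, 0.2215, 0.2085]
ee_rot: [-0.001, 0.993, 0.115, 0.023]
contact_force: [1.0, 0.2, -4.0]
width: 0.0548
```

Emit:
{"method": "carry_out", "body": {
  "series": [
    [[9,-33,0],0],
    [[9,-33,0],0],
    [[9,-33,0],0],
    [[9,-33,0],0],
    [[5,-17,0],0],
    [[0,0,0],0],
    [[0,0,0],0]
  ]
}}

```text
clock: 36.7
position: [0.4628, 0.3904, 0.2004]
ee_rot: [-0.001, 0.993, 0.12, 0.016]
contact_force: [-0.5, -1.5, -3.9]
width: 0.055
```

```bash
python3 - <<'E'
from h import *
st(); plan(.4767,.371,.1,13.5)
E
```

```text
t 36.7 p [0.4628 0.3904 0.2004] yaw 13.78 z [ 0.0309  0.0051 -0.9995] F [-0.5 -1.5 -3.9] w 0.055
n 3
[[[3.0,7.4,33.5],0.1],[[3.0,7.4,33.5],0.1],[[3.0,7.4,33.5],0.1]]
```

Emit:
{"method": "carry_out", "body": {
  "series": [
    [[3,7,28],0],
    [[2,6,28],0],
    [[2,5,28],0],
    [[0,0,10],0],
    [[0,0,0],0],
    [[0,0,0],0]
  ]
}}

```text
clock: 37.2
position: [0.4762, 0.3691, 0.1025]
ee_rot: [0.001, 0.993, 0.119, 0.013]
contact_force: [0.5, 0.3, -4.9]
width: 0.0546
```

```bash
python3 - <<'E'
from h import *
st(); plan(.4727,.371,.075,13.5)
E
```

```text
t 37.2 p [0.4762 0.3691 0.1025] yaw 13.66 z [ 0.027   0.001  -0.9996] F [ 0.5  0.3 -4.9] w 0.0546
n 1
[[[-3.0,-2.7,27.5],0.2]]
```

Emit:
{"method": "carry_out", "body": {
  "series": [
    [[-3,-1,15],0],
    [[-2,-1,12],0],
    [[0,0,3],0],
    [[0,0,0],0],
    [[0,0,0],0]
  ]
}}

```text
clock: 37.62
position: [0.4757, 0.3712, 0.0792]
ee_rot: [-0.001, 0.993, 0.118, 0.019]
contact_force: [-0.6, -0.1, -4.8]
width: 0.0551
```

```bash
python3 - <<'E'
from h import *
st(); plan(.4727,.371,.067,13.5)
E
```

```text
t 37.62 p [0.4757 0.3712 0.0792] yaw 13.55 z [ 0.0368  0.007  -0.9993] F [-0.6 -0.1 -4.8] w 0.0551
n 1
[[[-3.0,-0.5,12.2],0.1]]
```

Emit:
{"method": "carry_out", "body": {
  "series": [
    [[-5,0,9],0],
    [[0,0,2],0],
    [[0,0,1],0],
    [[0,0,0],0]
  ]
}}

```text
clock: 37.95
position: [0.4729, 0.3713, 0.0699]
ee_rot: [-0.003, 0.993, 0.118, 0.022]
contact_force: [-0.5, -0.4, -4.6]
width: 0.0552
```

Emit:
{"method": "carry_out", "body": {
  "series": [
    [[0,0,1],0],
    [[0,0,1],0],
    [[0,0,1],0]
  ]
}}

```text
clock: 38.2
position: [0.4735, 0.3718, 0.0673]
ee_rot: [-0.003, 0.993, 0.118, 0.022]
contact_force: [-0.4, -0.2, -3.5]
width: 0.0548
```

Emit:
{"method": "carry_out", "body": {
  "series": [
    [[0,0,1.5],0],
    [[0,0,1],0],
    [[0,0,1],0],
    [[0,0,1],0]
  ]
}}

```text
clock: 38.53
position: [0.4738, 0.3726, 0.0643]
ee_rot: [-0.004, 0.993, 0.118, 0.023]
contact_force: [-2.8, -0.9, 5.4]
width: 0.0547
```

Emit:
{"method": "carry_out", "body": {
  "series": [
    [[0,0,1],0],
    [[0,0,0.5],0],
    [[0,0,0],0]
  ]
}}

```text
clock: 38.78
position: [0.4737, 0.3722, 0.0645]
ee_rot: [-0.003, 0.993, 0.118, 0.023]
contact_force: [-0.6, -1.1, -2.3]
width: 0.055
```

Emit:
{"method": "carry_out", "body": {
  "series": [
    [[0,0,0],0],
    [[0,0,0],0],
    [[0,0,0],0],
    [[0,0,0],0],
    [[0,0,0],0],
    [[0,0,0],0]
  ],
  "fingers": 85
}}

```text
clock: 39.28
position: [0.4767, 0.3739, 0.0651]
ee_rot: [-0.005, 0.993, 0.118, 0.026]
contact_force: [0.1, -0.1, -1.4]
width: 0.0851
```

Emit:
{"method": "carry_out", "body": {
  "series": [
    [[0,0,-10],0],
    [[0,0,-25],0],
    [[0,0,-38],0],
    [[0,0,-38],0],
    [[0,0,-38],0],
    [[6,17,-38],0],
    [[6,35,-10],0],
    [[5,15,0],0],
    [[0,0,0],0],
    [[0,0,0],0]
  ]
}}

```text
clock: 40.12
position: [0.4985, 0.3091, 0.2771]
ee_rot: [-0.005, 0.992, 0.119, 0.029]
contact_force: [0.3, -0.8, -0.2]
width: 0.0855
```

```bash
python3 - <<'E'
from h import *
st(); shot('wrist','w11.png'); f=cv2.imread('pics/w11.png'); cv2.imwrite('pics/w11c.png',f)
E
```

```text
t 40.12 p [0.4985 0.3091 0.2771] yaw 13.69 z [ 0.0554  0.0177 -0.9983] F [ 0.3 -0.8 -0.2] w 0.0855
```

View pics/w11c.png

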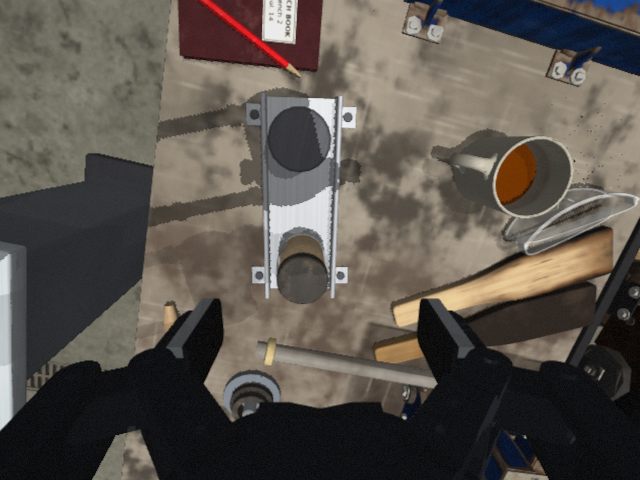

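Both stand upright in the trough, bush on the mandrel. A zoomed crop to compare with the first view.

```bash
python3 - <<'E'
import cv2
f=cv2.imread('pics/w11.png'); cv2.imwrite('pics/w11z.png',cv2.resize(f[80:310,210:390],None,fx=2.6,fy=2.6,interpolation=cv2.INTER_NEAREST))
E
```

```text
(no output)
```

View pics/w11z.png

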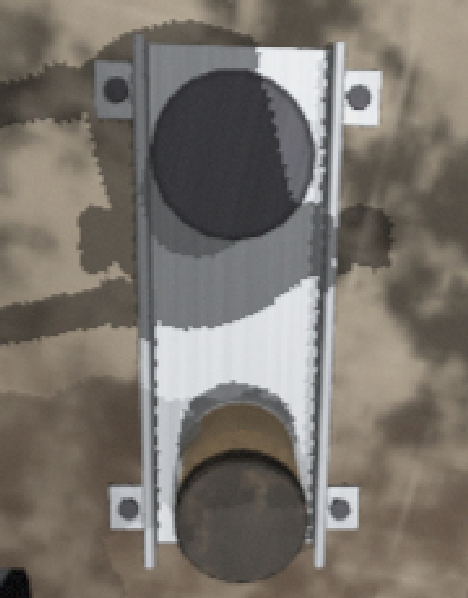

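```bash
python3 - <<'E'
from h import *
for fn,ox,pts in [('w1.png',230,[(225.5,161.5),(234.5,517.5),(112,82),(362,85),(123,508),(339,511)]),('w11.png',210,[(232.5,154),(241.5,516),(116,89),(358,97),(128,508),(340,508)])]:
    k=load(fn); uv=np.array(pts)/2.6+[ox,80]
    can=onplane(uv[0],.115,*k)[0,:2]; jar=onplane(uv[1],.093,*k)[0,:2]; L=onplane(uv[2:],.003,*k)[:,:2]; c=L.mean(0)
    ax=(L[0]+L[1]-L[2]-L[3]); ax/=np.linalg.norm(ax); ex=np.array([ax[1],-ax[0]])
    for n,p in(('can',can),('jar',jar)): print(fn,n,p.round(4),'rel',(((p-c)@ex)*1000).round(1),(((p-c)@ax)*1000).round(1))
E
```

```text
w1.png can [0.4737 0.3725] rel -2.8 70.2
w1.png jar [0.5068 0.2415] rel 1.9 -64.9
w11.png can [0.4726 0.3772] rel -2.3 74.6
w11.png jar [0.507  0.2405] rel 2.3 -66.2
```

```bash
python3 - <<'E'
from h import *
f,K,Rc,c=shot('side','side1.png'); cv2.imwrite('pics/side1c.png',cv2.resize(f[140:300,230:430],None,fx=4,fy=3.7,interpolation=cv2.INTER_CUBIC))
E
```

```text
(no output)
```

View pics/side1c.png

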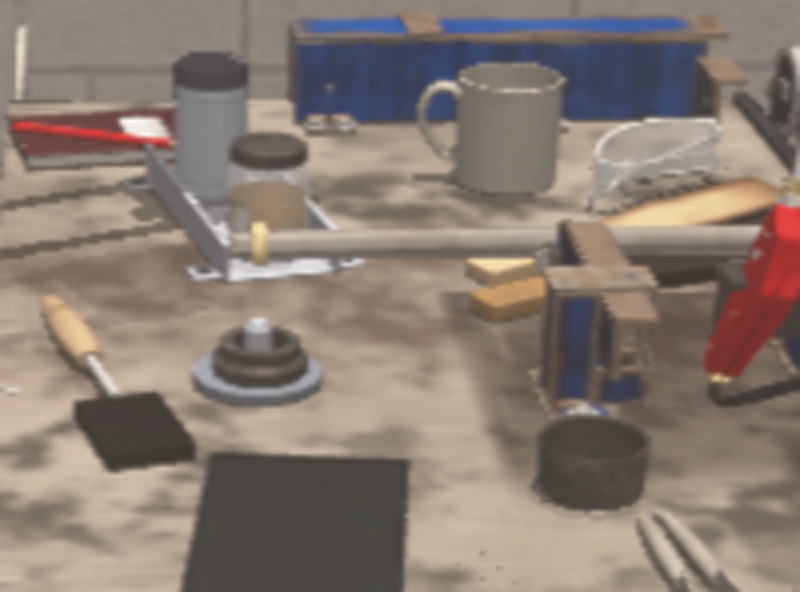

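Side view: the bush sits flat on the foot with the spigot tip protruding. Jar and canister are upright in the trough; mug, cup and paddle look unmoved.

```bash
python3 -c "
from rig import manip
print(manip.sign_off())"
```

```text
the job is handed in; nothing more can be done
None
```

The job is done and handed in at about 40 s on the clock, in the order asked. I stood the canister and then the jar on the mat, seated the bush on the grey mandrel, and put the jar and then the canister back in the trough.

**Bush:** it touched down at the expected height (TCP at 14.4 mm, 14.7 mm predicted). The wrist and side views show it flat on the foot round the spigot.

**Jar and canister:** both are upright in the trough. The jar was lowered in 1 mm steps and showed about 7 N at touch-down. Compared with the first picture, relative to the trough lugs:

| | Across the trough | Along the trough |
|---|---|---|
| Jar | 0.4 mm off | 1.3 mm off |
| Canister | 0.5 mm off | about 4 mm off, away from the middle |

I measured this from the wrist view, whose calibration is good to about 2 mm. The side view also suggested a canister shift of 3–4 mm. I left it there rather than handle it again.

**Checks that disagreed:**
- The wrist drifted up to about 4° out of vertical. The canister was picked up from the mat with that tilt and lowered into the trough at about 2–3°, then settled flat on release.
- The fingers read 57 mm on the bush, between its neck and flange widths, but it held and seated well.
- While the jar and canister stood on the mat, camera and arm readings of their positions differed by 4 to 6 mm. I took a value between the two for the jar and the arm's reading for the canister.

The mug, steel cup and paddle look unmoved in the pictures. The largest wrist force I saw was about 12 N.

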